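# Nip up a bearing cap square in a twin-screw clamp

### The arm

A 6-joint arm with a two-finger parallel gripper is mounted at the origin on the work surface. World frame = base frame: x ahead of the robot, y to its left, z up, the work surface at z = 0. Lengths are in m, angles in rad, forces in N, time in s.
With the tool pointing down it reaches from about 0.35 to 0.925 m from the base axis. Payload 6.4 kg.
Tool frame: the origin (TCP) lies on the front face of the gripper's body, between the roots of the fingers; the fingertips stand 97 mm ahead of it and the grasp point (between the pads) lies r.grip_depth ahead of it (r.grip_depth is the distance from the TCP to the grasp point, in m); z points along the fingers, y is the direction in which the jaws open and shut (so a half turn about z gives the same grasp; the last joint's range is limited). The gripper opens to 94 mm and grips with 3 to 60 N. Pads are 16 mm wide; open, the fingers measure 119 mm over their backs; the gripper's body (75 mm by 177 mm) begins 78 mm behind the grasp point.
Start: joints at [-1.369, 0.245, 1.558, -0, 1.339, -0.174], TCP at [0.239, -0.605, 0.303] pointing down, gripper open.
Joint ranges: [-3.13, 3.13], [-1.02, 2.26], [0.13, 2.54], [-0.95, 4.09], [0.21, 2.88], [-2.74, 2.74]. Speed limits (rad/s): [2.57, 2.57, 3.14, 3.14, 3.14, 3.14].

### API

Orientations are given as a unit quaternion [x, y, z, w].
In Python, from cell import r, eyes, workorder gives the robot as it stands.
- The arm moves only by the shell command python3 -m pendant 'ROWS' [FORCE]. ROWS is JSON, a list of rows, each a list of 7 numbers: the shift along the tool's x, y, z in cm, then the turn, a rotation vector about the tool's x, y, z in rad, then the closure in counts, from 0 (fully open) to 255 (shut). In form: [[tx, ty, tz, wx, wy, wz, claw], ...]. A call has 1 to 12 rows; each row is the pose to reach, as a shift and turn from the pose commanded when the call began, along the tool's axes at that moment; what a row does not reach only later rows make up. A row lasts 1/8 s, in which the tool goes at most 62.5 mm and 10.7 degrees, less where a joint would pass 70% of its speed; a pose out of reach is approached as far as the arm can. A call with a gripper value outside its range is refused whole. The fingers move at their own pace and stop on an object; FORCE is the grip in N (left out, the last holds). Time passes only in rows, so rows that repeat a pose let the fingers close. It gives the time, the measured TCP pose, the force and the opening at its end, in the units of the state.
- r.observe(): the state, without advancing time (a new reading comes with each control period).
- eyes.grab_frame(name): name is "side" or "top"; returns a dict with "image" (480x640x3 uint8, red, green, blue), "K" (3x3 intrinsics, pixels), "distortion" ([k1, k2, p1, p2, k3] as OpenCV has them; the pictures are not rectified), "R" (3x3) and "t" (3): a world point X has camera coordinates R X + t. Camera axes: x right, y down, z forward; pixel columns grow to the right and rows downward; lengths in m; the calibration is good to about 2 mm. A picture is of the moment at which its call begins. There is no depth.
- workorder.close_job(): hands the job in, once; it reports no verdict.
Trained networks look in a picture, given as the dict that the camera call returned (one of the last four; its "shot" number tells which), for a name from the list of things; names that differ only in an ending like _2 or _b are one class to them, and where a whole thing is asked for, a point or a joint stands for the part that bears it (a point fixed in the world has none). Each returns a list of dicts, best first, with "conf" (0 to 1); they miss things now and then, are a little off and sometimes report something else, mostly with a low value. They report only what shows in the picture. A call takes as long as a camera call. They do not tell look-alikes from the thing itself.
- eyes.look_for(target, picture): "at" ([x, y, z] in m, in the coordinates of the camera as it stood for that picture, good to about 4 mm: the middle of the surface that is visible of it).
- eyes.cut_out(target, picture): "mask" (480x640 bool, what is visible of it).
The state is a dict: "time_s": time; "q": joint angles; "qd": joint speeds; "joint_efforts": joint torques, N m; "tcp_pos": TCP position; "ee_rot": TCP orientation; "force": force on the tool from outside, world axes, zero at the start; "wrist_torque": the same for the moment, N m; "gripper_width": finger opening in m.
Only numpy, scipy, OpenCV 4.12 (cv2) and the standard library are available. Lean on these libraries where they do the work, as an engineer would, in place of code of your own. Each camera call takes 0.05 s, during which the arm holds its last target.

### The job

Stand the grey bearing cap in the blue twin-screw clamp, lengthwise between the moving jaw and the back stop. Then screw the jaw up against it by turning the two black knobs alternately in small steps, never letting one end of the jaw get more than 10 mm ahead of the other, until the jaw is square again and its spring plunger pinches the cap with about 42 newtons (at least 30, never more than 56, judged by the extra torque in the knobs). Let go, and leave the hex keys, the punch and the gauge case where they are.

Things in the scene. Friction and masses are not known exactly. Their poses are not given: they have to be found in the camera images.
- cap: Grey cast iron bearing cap, about 650 g, on the cabinet top left or right of the clamp. Origin: centre of its underside, z up. 118 mm long (its y), 44 mm thick (its x, flat faces at -22 and +22 mm), two feet and an arch 44 mm high. On top a round boss, 30 mm diameter, from 44 to 76 mm above the underside: grip it there. Both ways round are the same.
- clamp: Blue clamp fixed to the cabinet top. Origin: centre of its underside, x from the knobs to the back stop, y along the jaw, to the left. Base plate 15 mm thick, 230 x 300 mm. Back stop 140 mm long, top at z = 59 mm, flat face at x = 79 mm looking to -x. Gear heads under the knobs at x = -75, y = +105 (left) and -105 mm (right), 57 mm high.
- seat (a point): Point on the clamp's base plate where the cap's origin is once the cap is hard against the back stop (clamp x = 57 mm, y = 0), its x along the clamp's x. At the start the space between plunger tip and stop is 51 to 57 mm for the 44 mm cap: set the cap down about 3.5 mm nearer the jaw than this point.
- jaw: Moving jaw, aluminium bar 24 mm thick (x), 250 mm long (y), top 54 mm above the cabinet top; origin 105 mm left of its middle, on the left screw, at clamp x = 0, y = 105 mm at the start. From the middle of its front face (+x), 44 mm above the cabinet top, a brass spring plunger, 14 mm diameter, sticks out 10 to 16 mm, each time different, not measured. From first touch its force grows about 9.5 N per mm that the jaw's middle advances (8 mm stroke).
- knob_left (a joint): Angle of the left (+y) knob, rad, 0 at the start, grows clockwise seen from above, up to 6.5. Each rad moves the left end of the jaw (on the screw at y = +105 mm) 6 mm towards the stop. The jaw is square when both knob angles are equal.
- knob_right (a joint): Angle of the right (-y) knob, the same for the right end of the jaw (y = -105 mm). Slow turning of either knob takes 0.20 N m of friction, constant, against the motion either way; the plunger's force F besides pushes each knob back (counter-clockwise) with 0.003 N m per N of F (42 N: 0.126 N m). The screws stay put when let go.
- knob_left_grip (a point): Point on the axis of the left knob at the height to grip, 81 mm above the cabinet top. The knob is a black round knurled cylinder with vertical axis, diameter 40 mm, from 21 mm below this point to 15 mm above it, so it may be gripped at any yaw; white pointer line on top.
- knob_right_grip (a point): The same for the right knob.
- hex_set: Bystander: yellow-handled hex keys in a black plastic holder, 35 x 90 mm, 82 mm high, loose; origin at the centre of its underside.
- drift_punch: Bystander: brass drift punch lying along its x, 135 mm long, 13 mm thick, loose; origin under its middle.
- gauge_case: Bystander: chrome feeler gauge case, 100 x 26 x 12 mm, loose; origin under its middle.
Things that resemble listed ones, but are neither listed nor needed, are in the scene too. What is shaped like the cap but red or turquoise is not meant.

How it is judged:
On the way, in this order (a step that is already met when the one before it is completed fails the run):
1. the cap stands in the clamp, let go, not yet pinched (contact force between the fingers and cap below 0.1 N and x of cap in the frame of clamp between 0.042 and 0.064 m and y of cap in the frame of clamp between -0.015 and 0.015 m and height (world z) of cap below 0.018 m and angle between cap's own z axis and vertical below 0.06 rad and contact force between jaw and cap below 10 N), for 0.2 s.
2. the plunger pinches the cap (contact force between jaw and cap above 20 N), for 0.2 s.
At the end, for the whole second after the job is handed in: The cap stands upright on the clamp's base, middle within 15 mm of the jaw's middle, flat against the back stop (within 4 mm and 0.03 rad), pinched by the plunger with 30 to 56 N, at rest; the jaw is square within 0.012 rad (its ends within 2.5 mm of each other) (contact force between jaw and cap between 30 and 56 N and angle between the x axis of jaw and the x axis of clamp, either way round below 0.012 rad and angle between the x axis of cap and the x axis of clamp, either way round below 0.03 rad and x of cap in the frame of clamp between 0.053 and 0.061 m and y of cap in the frame of clamp between -0.015 and 0.015 m and height (world z) of cap below 0.019 m and angle between cap's own z axis and vertical below 0.06 rad and linear speed of cap below 0.01 m/s); the robot touches nothing.
It fails at once if the jaw is racked: one end more than 11.5 mm ahead of the other (angle between the x axis of jaw and the x axis of clamp, either way round above 0.055 rad).
It fails at once if the cap is overclamped: more than 58 N (contact force between jaw and cap above 58 N).
It fails at once if a bystander is moved by more than 15 mm (distance of any of hex_set, drift_punch, gauge_case from where it was at the start of the episode above 0.015 m).
It also fails if it takes over 72 s, if anything falls off the work surface, if the arm or the gripper's body presses on something with over 40 N, if the wrist force passes 120 N, or if a joint passes its speed limit or range.

## Working session

There is one attempt and no reset: what is moved stays moved. The work goes in short steps, Python scripts to look and compute and a shell command to move; the robot and the scene stay as the last step left them, time stands still between calls to the robot, and variables do not carry over. Pictures are saved under pics/ and viewed, and the job is handed in when it is done.

```bash
ls; mkdir -p pics; python3 - <<'E'
from cell import r, eyes, workorder
import cv2
s=r.observe(); print(s); print(r.grip_depth)
for n in("side","top"):
    p=eyes.grab_frame(n); cv2.imwrite(f"pics/{n}0.png",p["image"][:,:,::-1]); print(n,p["K"],p["distortion"],p["R"],p["t"],p["shot"])
E
```

```text
pics
{'time_s': 0.0, 'q': array([-1.36906825e+00,  2.45771626e-01,  1.55901107e+00, -4.35399953e-05,
        1.33869360e+00, -1.74057925e-01]), 'qd': array([-3.73561928e-05,  6.69149501e-04, -9.88926847e-04,  1.48575839e-03,
       -9.41030097e-04,  3.39068044e-04]), 'joint_efforts': array([-2.13675317e-03, -4.15842569e+01, -3.14597511e+01,  6.83452073e-02,
        3.33403749e-02, -1.30555004e-04]), 'tcp_pos': array([ 0.23849033, -0.60421397,  0.30157392]), 'ee_rot': array([ 9.82398606e-01,  1.86794251e-01, -3.42092390e-05, -9.41438601e-04]), 'force': array([ 0.7218714 ,  0.11460887, -0.26309404]), 'wrist_torque': array([ 0.00053254, -0.04853865,  0.00184637]), 'gripper_width': 0.0939831117609428}
0.0784
side [[438.67342313   0.         316.50635659]
 [  0.         438.67342313 239.46136742]
 [  0.           0.           1.        ]] [0.02233755 0.         0.         0.         0.        ] [[-0.681964   -0.73122135  0.01550618]
 [-0.52816476  0.47769879 -0.70202981]
 [ 0.5059319  -0.48694888 -0.71197872]] [0.40184357 0.2844024  0.73773948] 1
top [[555.10109835   0.         324.00957988]
 [  0.         555.10109835 236.58069221]
 [  0.           0.           1.        ]] [-0.07566221  0.          0.          0.          0.        ] [[ 0.00422472 -0.99983299 -0.0177804 ]
 [-0.99270383 -0.00205062 -0.12056079]
 [ 0.1205042   0.01816001 -0.9925467 ]] [0.06654847 0.51564753 1.45123038] 2
```

View pics/side0.png

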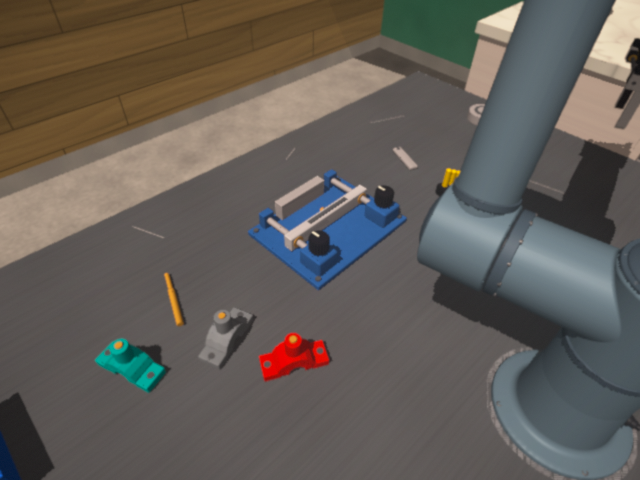

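View pics/top0.png

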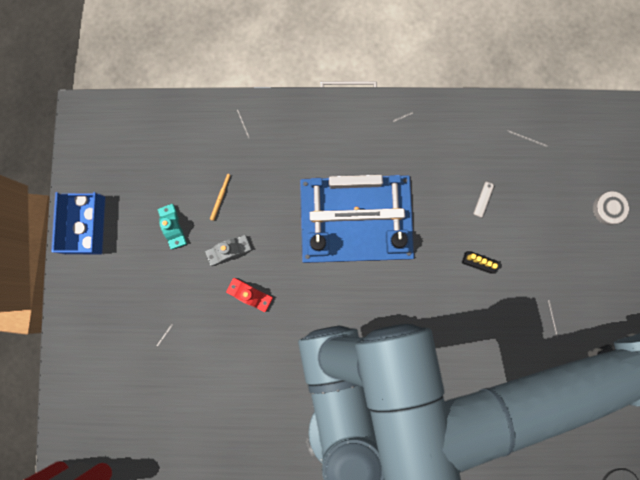

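The side view shows the clamp at about (325,230), the grey cap at (225,335), and the red and turquoise decoys on either side of it. In the top view the cap is at (229,248), the clamp at (357,219) and the knobs at (318,241) and (400,240).

```bash
cat > h.py <<'E'
import numpy as np, cv2
from scipy.optimize import least_squares
from scipy.spatial.transform import Rotation as Ro
def ray(p,uv,z):
    uv=np.atleast_2d(np.array(uv,float))
    n=cv2.undistortPoints(uv[:,None],p["K"],np.array(p["distortion"]))[:,0]
    d=np.c_[n,np.ones(len(n))]@p["R"]; c=-p["R"].T@p["t"]
    return c+d*((z-c[2])/d[:,2])[:,None]
def proj(p,X):
    return cv2.projectPoints(np.atleast_2d(np.array(X,float)),cv2.Rodrigues(np.array(p["R"]))[0],np.array(p["t"]),p["K"],np.array(p["distortion"]))[0][:,0]
def w(p,at): return p["R"].T@(np.array(at)-p["t"])
E
python3 - <<'E'
from cell import r, eyes
from h import *
import pickle
P={}
for n in("side","top"):
    p=eyes.grab_frame(n); P[n]=p
    for t in ["cap","clamp","jaw","knob_left","knob_right","hex_set","drift_punch","gauge_case"]:
        for d in eyes.look_for(t,p)[:3]: print(n,t,round(d["conf"],2),w(p,d["at"]).round(4), proj(p,w(p,d["at"])).round(0))
    for t in ["cap","clamp","jaw","knob_left"]:
        m=eyes.cut_out(t,p); P[n+t]=m
        for d in m[:3]:
            ys,xs=np.nonzero(d["mask"]); print(" mask",t,round(d["conf"],2),len(xs),xs.mean().round(1),ys.mean().round(1),xs.min(),xs.max(),ys.min(),ys.max())
pickle.dump(P,open("P.pkl","wb"))
for n in("side","top"):
    im=P[n]["image"][:,:,::-1]
    c=(slice(180,300),slice(190,430)) if n=="top" else (slice(160,380),slice(180,420))
    if n=="top": c=(slice(165,275),slice(200,420))
    cv2.imwrite(f"pics/{n}z.png",cv2.resize(im[c],None,fx=3.5 if n=="top" else 2.7,fy=3.5 if n=="top" else 2.7,interpolation=cv2.INTER_CUBIC))
print(r.observe()["time_s"])
E
```

```text
side cap 0.89 [0.4687 0.3388 0.0308] [[224. 338.]]
side cap 0.88 [0.5299 0.4845 0.0325] [[131. 365.]]
side cap 0.59 [0.3555 0.2737 0.0274] [[293. 359.]]
side clamp 0.87 [0.5556 0.0011 0.0234] [[326. 229.]]
side clamp 0.37 [0.6122 0.3584 0.015 ] [[175. 302.]]
side jaw 0.94 [ 0.5668 -0.0093  0.0502] [[327. 215.]]
side jaw 0.22 [ 0.4949 -0.1122  0.0924] [[383. 197.]]
side knob_left 0.96 [0.4929 0.0864 0.0965] [[319. 238.]]
side knob_left 0.18 [ 0.4932 -0.1176  0.0962] [[385. 195.]]
side knob_right 0.64 [ 0.4946 -0.1157  0.094 ] [[384. 195.]]
side hex_set 0.85 [ 0.4596 -0.315   0.049 ] [[446. 182.]]
side drift_punch 0.57 [0.6112 0.3591 0.0147] [[175. 302.]]
side gauge_case 0.79 [ 0.6163 -0.3626  0.0173] [[406. 157.]]
 mask cap 0.69 1801 223.8 335.4 198 252 307 368
 mask cap 0.68 1914 130.5 364.5 95 164 338 391
 mask cap 0.67 2001 292.8 356.2 259 328 332 379
 mask clamp 0.8 10348 326.2 226.3 249 404 170 288
 mask clamp 0.38 347 174.3 301.7 165 183 273 325
 mask jaw 0.87 1441 323.9 217.2 284 365 186 249
 mask knob_left 0.87 485 319.1 242.3 309 330 230 255
 mask knob_left 0.68 363 383.9 196
[... 480 characters left out ...]
7. 242.]]
top knob_right 0.73 [ 0.501  -0.121   0.0945] [[398. 239.]]
top hex_set 0.93 [ 0.4501 -0.3416  0.0287] [[478. 261.]]
top drift_punch 0.71 [ 0.499  -0.1186  0.0963] [[397. 240.]]
top drift_punch 0.56 [0.6188 0.3566 0.0146] [[219. 200.]]
top gauge_case 0.68 [ 0.6289 -0.3663  0.0108] [[483. 197.]]
 mask cap 0.81 768 227.4 249.8 205 250 235 265
 mask cap 0.66 715 170.9 226.2 159 185 205 247
 mask cap 0.65 670 249.1 294.6 228 270 279 310
 mask clamp 0.91 9260 356.1 218.3 301 412 175 262
 mask jaw 0.74 991 356.3 214.7 310 403 207 221
 mask jaw 0.54 783 227.6 249.7 205 251 235 265
 mask knob_left 0.75 742 227.9 249.4 206 250 235 265
 mask knob_left 0.72 176 317.8 242.1 311 325 235 249
1.4
```

View pics/topz.png

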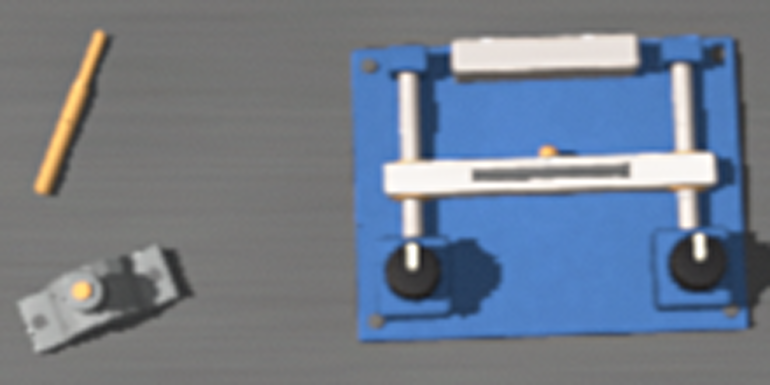

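View pics/sidez.png

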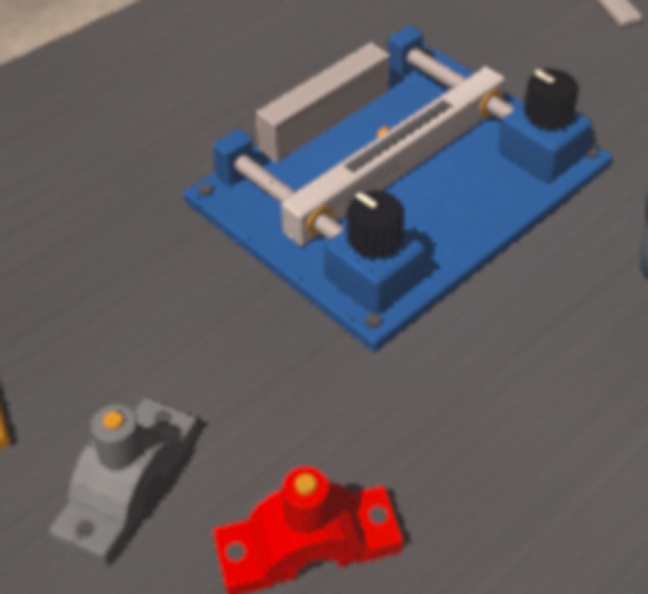

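```bash
cat > fit.py <<'E'
from h import *
import pickle
P=pickle.load(open("P.pkl","rb")); T,S=P["top"],P["side"]
t=lambda u,v:(200+u/3.5-.36,165+v/3.5-.36); s=lambda u,v:(180+u/2.7-.3,160+v/2.7-.3)
for z in (.076,): print("boss",ray(T,t(81,290),z),ray(S,s(112,419),z))
for a,b in (((40,320),(85,527)),((155,275),(163,417))):
    for z in (.008,.014,.02): print("hole",z,ray(T,t(*a),z).round(4),ray(S,s(*b),z).round(4))
obs=[(T,t(352,50),(115,150,15)),(T,t(735,38),(115,-150,15)),(T,t(747,327),(-115,-150,15)),(T,t(360,340),(-115,150,15)),
(S,s(375,338),(-115,150,15)),(S,s(611,155),(-115,-150,15)),(S,s(187,193),(115,150,15)),
(S,s(275,125),(79,70,59)),(S,s(388,62),(79,-70,59)),
(T,t(452,74),(79,70,59)),(T,t(638,68),(79,-70,59)),
(S,s(376,207),(-75,105,96)),(S,s(552,84),(-75,-105,96)),(T,t(412,272),(-75,105,88)),(T,t(697,263),(-75,-105,88))]
def pose(q,X):
    X=np.array(X)/1000; c,sn=np.cos(q[2]),np.sin(q[2]); R=np.array([[c,-sn,0],[sn,c,0],[0,0,1]])
    return X@R.T+[q[0],q[1],0]
def f(q,o): return np.concatenate([proj(p,pose(q,X))[0]-uv for p,uv,X in o])
for name,o in(("both",obs),("top",[x for x in obs if x[0] is T]),("side",[x for x in obs if x[0] is S])):
    q=least_squares(f,[.56,-.017,0],args=(o,),loss="soft_l1").x; print(name,q); print(f(q,o).reshape(-1,2).round(1).tolist())
    for k in (("kl",(-75,105,81)),("kr",(-75,-105,81)),("seat",(57,0,15)),("seat-3.5",(53.5,0,15))): print(k[0],pose(q,k[1]).round(4))
E
python3 fit.py
```

```text
boss [[0.48092974 0.330507   0.076     ]] [[0.48406812 0.32781467 0.076     ]]
hole 0.008 [[0.4643 0.3759 0.008 ]] [[0.4701 0.3699 0.008 ]]
hole 0.014 [[0.4637 0.3745 0.014 ]] [[0.4665 0.3711 0.014 ]]
hole 0.02 [[0.4632 0.3732 0.02  ]] [[0.463  0.3724 0.02  ]]
hole 0.008 [[0.4997 0.2866 0.008 ]] [[0.5067 0.2799 0.008 ]]
hole 0.014 [[0.499  0.2856 0.014 ]] [[0.5029 0.2819 0.014 ]]
hole 0.02 [[0.4984 0.2846 0.02  ]] [[0.499  0.2839 0.02  ]]
both [ 0.57134844 -0.01853079  0.03916616]
[[-0.5, -1.4], [-0.6, -2.0], [0.7, -0.9], [-0.3, -0.6], [-1.1, 2.0], [0.1, 0.1], [-2.9, -0.7], [0.3, 1.3], [1.3, -1.9], [0.4, 0.1], [0.0, -0.1], [0.8, 1.5], [1.2, 0.6], [0.3, 0.5], [0.6, 0.1]]
kl [0.4923 0.0835 0.081 ]
kr [ 0.5005 -0.1264  0.081 ]
seat [ 0.6283 -0.0163  0.015 ]
seat-3.5 [ 0.6248 -0.0164  0.015 ]
top [ 0.57017552 -0.01827724  0.03350885]
[[-0.4, -1.3], [-0.4, -1.3], [0.3, -0.2], [-0.6, -0.4], [0.5, 0.4], [0.1, 0.5], [0.0, 0.8], [0.4, 0.8]]
kl [0.4917 0.0842 0.081 ]
kr [ 0.4987 -0.1257  0.081 ]
seat [ 0.6271 -0.0164  0.015 ]
seat-3.5 [ 0.6236 -0.0165  0.015 ]
side [ 0.57351283 -0.01972261  0.04626185]
[[-0.7, 1.1], [-0.5, -0.9], [-3.0, -1.0], [0.1, 0.9], [0.7, -2.5], [1.0, 0.7], [0.7, -0.3]]
kl [0.4937 0.0817 0.081 ]
kr [ 0.5034 -0.1281  0.081 ]
seat [ 0.6305 -0.0171  0.015 ]
seat-3.5 [ 0.627  -0.0172  0.015 ]
```

```bash
cat >> h.py <<'E'
def go(x,y,z,a,st=None):
    """grasp-point target (z of grasp), yaw a of tool x; prints shift cm in tool axes & turn"""
    from cell import r
    s=r.observe(); R=Ro.from_quat(s["ee_rot"]); tgt=Ro.from_quat([np.cos(a/2),np.sin(a/2),0,0])
    d=R.inv().apply(np.array([x,y,z+r.grip_depth])-s["tcp_pos"])*100
    print("t",s["time_s"],"shift cm",d.round(2),"turn",(R.inv()*tgt).as_rotvec().round(3))
def st():
    from cell import r
    s=r.observe(); q=s["ee_rot"]; R=Ro.from_quat(q).as_matrix()
    print("t",s["time_s"],"grasp",(s["tcp_pos"]+R[:,2]*r.grip_depth).round(4),"a",round(float(np.arctan2(R[1,0],R[0,0])),4),"zax",R[:,2].round(3),"F",s["force"].round(2),"M",s["wrist_torque"].round(3),"w",round(s["gripper_width"],4),"q1,q6",s["q"][[0,5]].round(3))
E
python3 -c "
from h import *;go(.483,.328,.166,.38)"
```

```text
t 1.4 shift cm [ 56.97 -77.79   5.82] turn [ 0.    -0.    -0.004]
```

```bash
R='' ; python3 -m pendant '[[57,-77.8,5.8,0,0,0,0],[57,-77.8,5.8,0,0,0,0],[57,-77.8,5.8,0,0,0,0],[57,-77.8,5.8,0,0,0,0],[57,-77.8,5.8,0,0,0,0],[57,-77.8,5.8,0,0,0,0],[57,-77.8,5.8,0,0,0,0],[57,-77.8,5.8,0,0,0,0],[57,-77.8,5.8,0,0,0,0],[57,-77.8,5.8,0,0,0,0],[57,-77.8,5.8,0,0,0,0],[57,-77.8,5.8,0,0,0,0]]'; python3 -c "
from h import *;st();go(.483,.328,.166,.38)"
```

```text
time_s: 2.9
tcp_pos: [0.4288, 0.1217, 0.2581]
ee_rot: [0.982, 0.187, 0.001, 0.0]
force: [1.0, -0.4, -1.0]
gripper_width: 0.0942
t 2.9 grasp [0.4289 0.1217 0.1797] a 0.3762 zax [ 0.002 -0.    -1.   ] F [ 1.01 -0.38 -1.02] M [ 0.001 -0.051 -0.035] w 0.0942 q1,q6 [0.021 1.216]
t 2.9 shift cm [ 12.62 -17.19   1.38] turn [ 0.001 -0.002 -0.004]
```

```bash
python3 -m pendant '[[12.6,-17.2,1.4,0,0,0,0],[12.6,-17.2,1.4,0,0,0,0],[12.6,-17.2,1.4,0,0,0,0],[12.6,-17.2,1.4,0,0,0,0],[12.6,-17.2,1.4,0,0,0,0]]'; python3 - <<'E'
from h import *;from cell import eyes
st();go(.483,.328,.066,.38)
for n in("side","top"):
    p=eyes.grab_frame(n); im=p["image"][:,:,::-1]
    u=proj(p,[.483,.328,.07])[0].astype(int); c=im[max(u[1]-75,0):u[1]+75,max(u[0]-90,0):u[0]+90]
    cv2.imwrite(f"pics/{n}1.png",cv2.resize(c,None,fx=4,fy=4,interpolation=cv2.INTER_CUBIC))
E
```

```text
time_s: 3.52
tcp_pos: [0.4825, 0.327, 0.2433]
ee_rot: [0.982, 0.188, -0.0, 0.0]
force: [0.3, -1.0, -0.0]
gripper_width: 0.0942
t 3.525 grasp [0.4824 0.327  0.1649] a 0.3784 zax [-0. -0. -1.] F [ 0.29 -1.05 -0.03] M [-0.011 -0.047 -0.035] w 0.0942 q1,q6 [0.401 1.594]
t 3.525 shift cm [ 0.09 -0.07  9.89] turn [ 0.     0.001 -0.002]
```

View pics/side1.png

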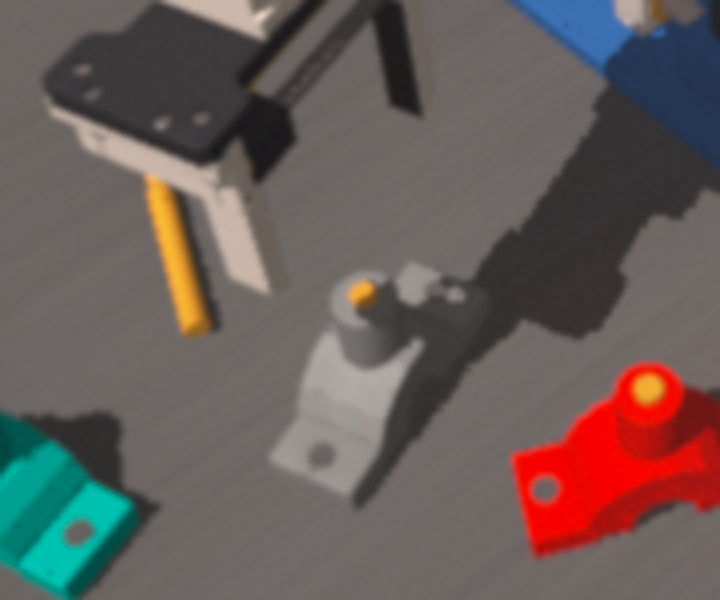

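View pics/top1.png

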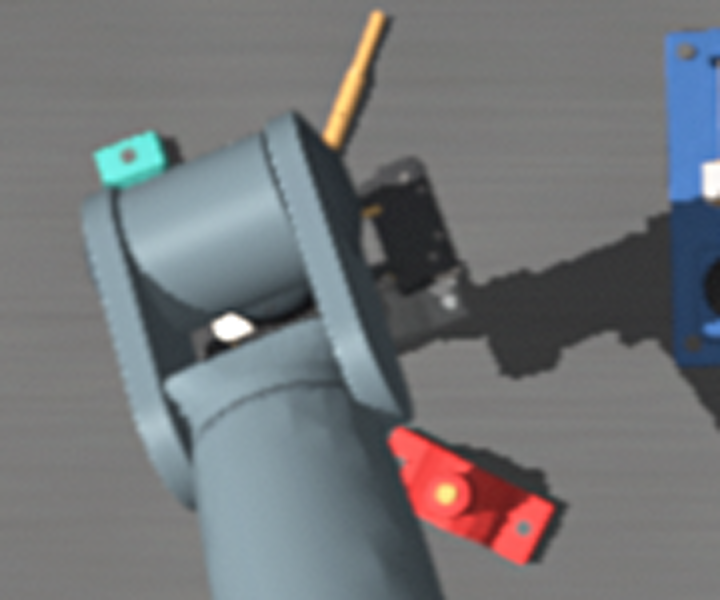

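The side view shows the gripper above the grey cap, with the boss at (362,295) in the crop between the finger planes. The red and turquoise parts and the punch are clear. I'll go down and grip the boss.

```bash
python3 -m pendant '[[0.1,-0.1,4,0,0,0,0],[0.1,-0.1,7,0,0,0,0],[0.1,-0.1,9.0,0,0,0,0],[0.1,-0.1,9.9,0,0,0,0],[0.1,-0.1,9.9,0,0,0,0],[0.1,-0.1,9.9,0,0,0,200],[0.1,-0.1,9.9,0,0,0,255],[0.1,-0.1,9.9,0,0,0,255],[0.1,-0.1,9.9,0,0,0,255],[0.1,-0.1,9.9,0,0,0,255],[0.1,-0.1,9.9,0,0,0,255]]' 40; python3 -c "
from h import *;st()"
```

```text
time_s: 5.0
tcp_pos: [0.4831, 0.327, 0.1446]
ee_rot: [0.982, 0.187, -0.0, 0.0]
force: [0.1, -0.3, -0.5]
gripper_width: 0.0376
t 5.0 grasp [0.4831 0.327  0.0662] a 0.3758 zax [-0. -0. -1.] F [ 0.14 -0.3  -0.48] M [-0.012  0.028  0.003] w 0.0376 q1,q6 [0.401 1.596]
```

Still closing, so I'll wait a little longer and then lift.

```bash
python3 -m pendant '[[0,0,0,0,0,0,255],[0,0,0,0,0,0,255],[0,0,0,0,0,0,255],[0,0,0,0,0,0,255]]' 40;python3 -c "
from h import *;st()"; python3 -m pendant '[[0,0,-3,0,0,0,255],[0,0,-6,0,0,0,255],[0,0,-8,0,0,0,255],[0,0,-8,0,0,0,255]]'; python3 -c "
from h import *;st()"
```

```text
time_s: 5.5
tcp_pos: [0.483, 0.3272, 0.1446]
ee_rot: [0.982, 0.187, -0.0, -0.0]
force: [-0.8, 3.5, -0.3]
gripper_width: 0.0296
t 5.5 grasp [0.483  0.3272 0.0662] a 0.3758 zax [-0.  0. -1.] F [-0.84  3.54 -0.32] M [0.71  0.29  0.036] w 0.0296 q1,q6 [0.401 1.596]
time_s: 6.0
tcp_pos: [0.4837, 0.3269, 0.2255]
ee_rot: [0.982, 0.187, 0.001, 0.0]
force: [0.5, 0.0, -6.3]
gripper_width: 0.0295
t 6.0 grasp [0.4839 0.3269 0.1471] a 0.3757 zax [ 0.002  0.    -1.   ] F [ 0.55  0.01 -6.26] M [ 0.004  0.003 -0.002] w 0.0295 q1,q6 [0.4   1.596]
```

```bash
cat > rect.py <<'E'
from h import *
import pickle
P=pickle.load(open("P.pkl","rb"))
def rect(p,z,x0=.43,x1=.72,y0=-.2,y1=.17,s=2000):
    nx,ny=int((x1-x0)*s),int((y1-y0)*s)
    # image rows: x decreasing, cols: y decreasing
    gx=x1-np.arange(nx)/s; gy=y1-np.arange(ny)/s
    X=np.array([[x,y,z] for x in gx for y in gy]); uv=proj(p,X).reshape(nx,ny,2).astype(np.float32)
    return cv2.remap(p["image"],uv[...,0],uv[...,1],cv2.INTER_CUBIC)[:,:,::-1]
for n in("top","side"):
    for z in(.015,.059):
        im=rect(P[n],z); cv2.imwrite(f"pics/r_{n}_{int(z*1000)}.png",im)
    im=rect(P[n],.015)
    b,g,r_=[im[...,i].astype(int) for i in range(3)]
    m=((b>1.5*r_)&(b-r_>25)).astype(np.uint8); m=cv2.morphologyEx(m,cv2.MORPH_OPEN,np.ones((5,5)))
    c=max(cv2.findContours(m,0,2)[0],key=cv2.contourArea); q=cv2.minAreaRect(c)
    cx,cy=q[0]; print(n,"centre",.72-cy/2000,.17-cx/2000,"size mm",np.array(q[1])/2,"ang",q[2], np.radians(q[2]))
E
python3 rect.py
```

```text
top centre 0.5687222442626954 -0.018938842773437492 size mm [232.68013  301.953125] ang 87.94330596923828 1.534900244251991
side centre 0.5822692565917968 -0.028669403076171857 size mm [264.0687561  332.02587891] ang 87.74443817138672 1.5314293464032909
```

View pics/r_top_59.png

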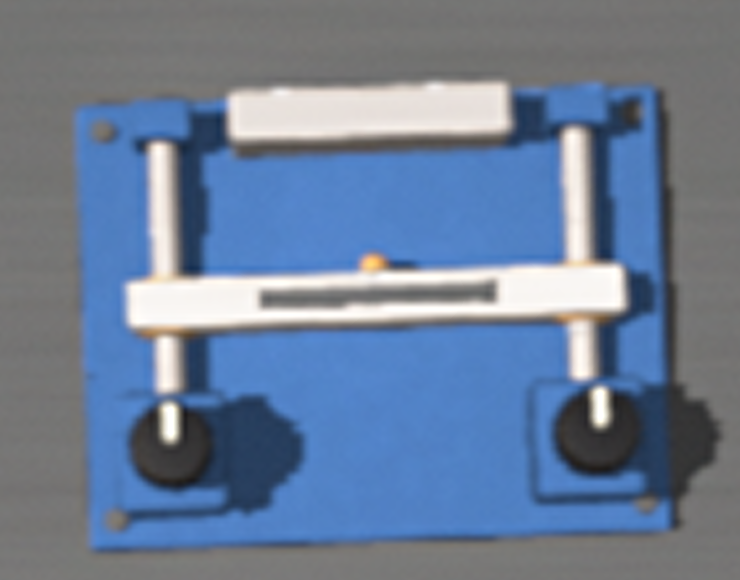

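View pics/r_side_59.png

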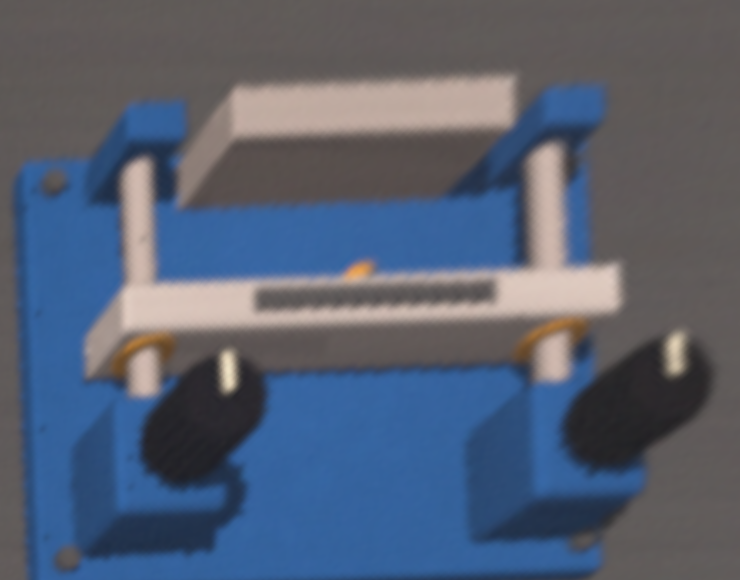

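View pics/r_side_15.png

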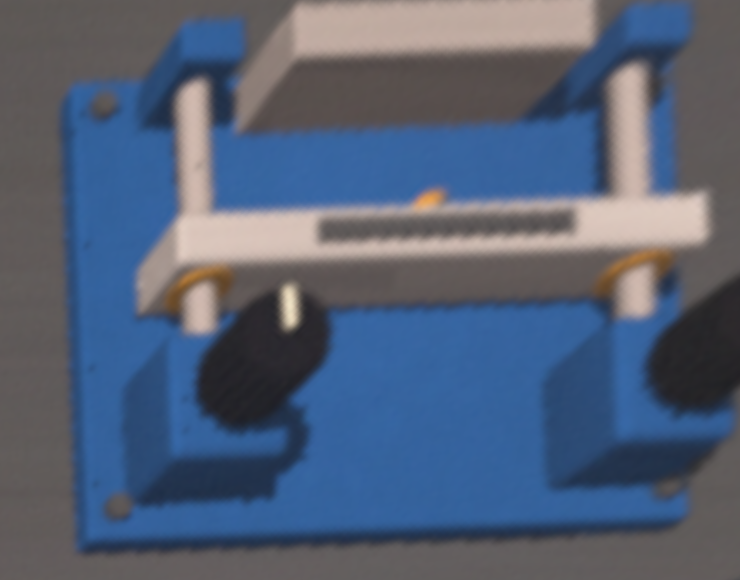

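```bash
python3 -c "
from h import *;go(.6253,-.0165,.19,.038)"
```

```text
t 6.0 shift cm [ 0.58 37.14 -4.26] turn [ 0.    -0.002  0.338]
```

```bash
python3 -m pendant '[[0,2,-4.2,0,0,0,255],[0.6,7,-4.2,0,0,0.1,255],[0.6,12.5,-4.2,0,0,0.2,255],[0.6,18,-4.2,0,0,0.3,255],[0.6,24,-4.2,0,0,0.338,255],[0.6,29,-4.2,0,0,0.338,255],[0.6,34,-4.2,0,0,0.338,255],[0.6,36.5,-4.2,0,0,0.338,255],[0.6,37.1,-4.2,0,0,0.338,255],[0.6,37.1,-4.2,0,0,0.338,255]]'; python3 -c "
from h import *;st();go(.6253,-.0165,.0862,.038)"
```

```text
time_s: 7.25
tcp_pos: [0.6244, -0.0151, 0.2656]
ee_rot: [1.0, 0.019, -0.001, -0.0]
force: [-1.0, 0.8, -5.5]
gripper_width: 0.0292
t 7.25 grasp [ 0.6242 -0.015   0.1872] a 0.0383 zax [-0.002  0.001 -1.   ] F [-1.03  0.85 -5.53] M [ 0.035  0.009 -0.057] w 0.0292 q1,q6 [-0.206  1.327]
t 7.25 shift cm [ 0.11  0.16 10.1 ] turn [-0.001  0.002  0.   ]
```

```bash
python3 -m pendant '[[0.1,0.1,3,0,0,0,255],[0.1,0.1,5.3,0,0,0,255],[0.1,0.1,5.3,0,0,0,255],[0.1,0.1,5.3,0,0,0,255]]'; python3 - <<'E'
from h import *;from cell import eyes
st();go(.6253,-.0165,.0862,.038)
for n in("side","top"):
    p=eyes.grab_frame(n); im=p["image"][:,:,::-1]
    u=proj(p,[.6,-.0165,.05])[0].astype(int); c=im[max(u[1]-75,0):u[1]+75,max(u[0]-100,0):u[0]+100]
    cv2.imwrite(f"pics/{n}2.png",cv2.resize(c,None,fx=4,fy=4,interpolation=cv2.INTER_CUBIC))
E
```

```text
time_s: 7.75
tcp_pos: [0.6263, -0.016, 0.2148]
ee_rot: [1.0, 0.019, 0.001, 0.0]
force: [0.3, -0.2, -5.3]
gripper_width: 0.0293
t 7.75 grasp [ 0.6264 -0.016   0.1364] a 0.039 zax [ 0.002 -0.    -1.   ] F [ 0.26 -0.18 -5.26] M [ 0.055 -0.008  0.025] w 0.0293 q1,q6 [-0.206  1.325]
t 7.75 shift cm [-0.11  0.05  5.02] turn [ 0.    -0.002  0.001]
```

View pics/side2.png

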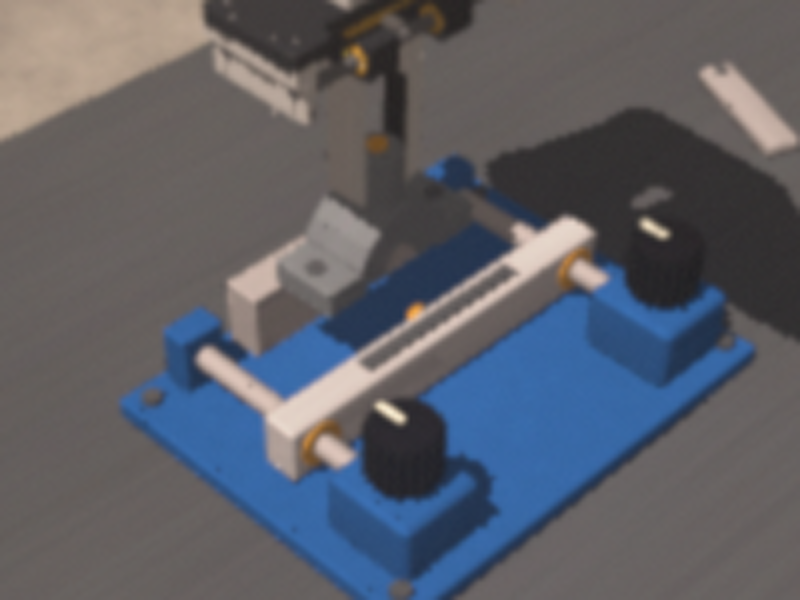

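View pics/top2.png

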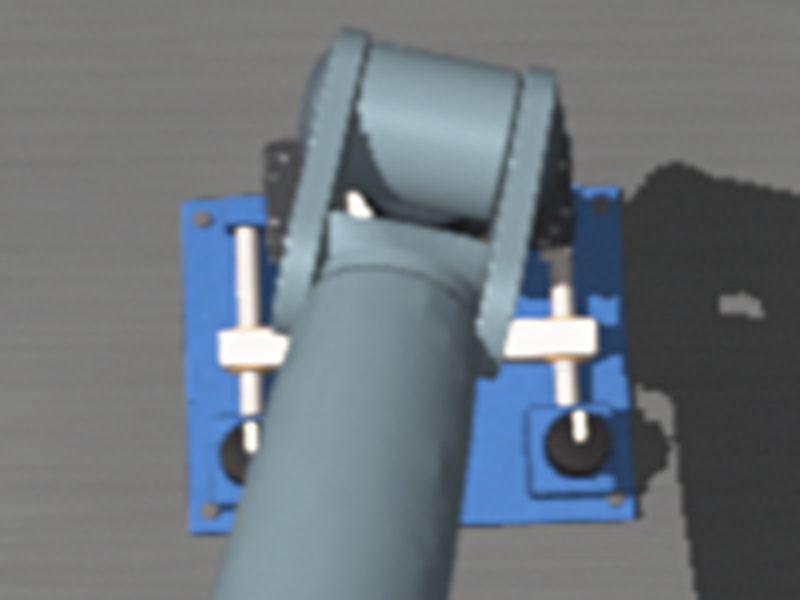

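The side view shows the cap at (330,250), above the gap and parallel to the stop and jaw. I'll lower it into the gap carefully.

```bash
python3 -m pendant '[[-0.05,0.05,1,0,0,0,255],[-0.05,0.05,2,0,0,0,255],[-0.05,0.05,3,0,0,0,255],[-0.05,0.05,4,0,0,0,255],[-0.05,0.05,4.5,0,0,0,255],[-0.05,0.05,4.5,0,0,0,255]]'; python3 - <<'E'
from h import *;from cell import eyes
st();go(.6258,-.0165,.0812,.038)
p=eyes.grab_frame("side"); im=p["image"][:,:,::-1]
u=proj(p,[.6,-.0165,.05])[0].astype(int); c=im[max(u[1]-60,0):u[1]+50,max(u[0]-70,0):u[0]+70]
cv2.imwrite("pics/side3.png",cv2.resize(c,None,fx=5,fy=5,interpolation=cv2.INTER_CUBIC))
E
```

```text
time_s: 8.6
tcp_pos: [0.6252, -0.0173, 0.168]
ee_rot: [1.0, 0.019, -0.001, -0.0]
force: [0.2, -0.0, -7.0]
gripper_width: 0.0294
t 8.6 grasp [ 0.6251 -0.0173  0.0896] a 0.0378 zax [-0.001  0.    -1.   ] F [ 0.25 -0.05 -7.03] M [ 0.036 -0.028 -0.013] w 0.0294 q1,q6 [-0.209  1.324]
t 8.6 shift cm [ 0.06 -0.08  0.84] turn [-0.     0.001 -0.   ]
```

View pics/side3.png

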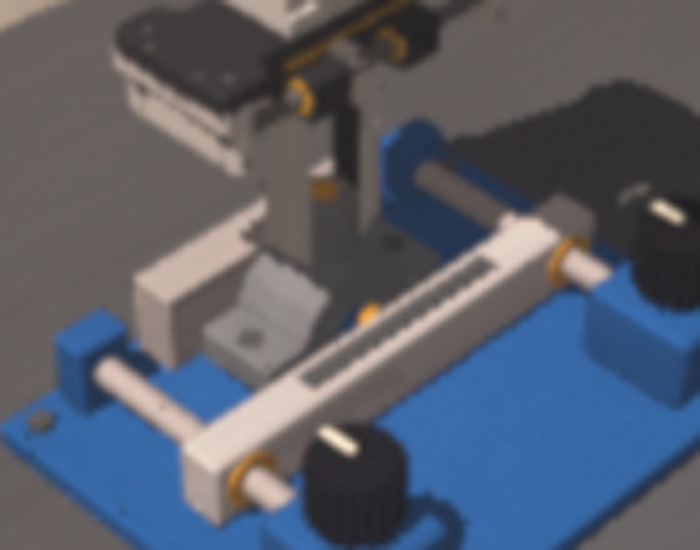

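The cap at (265,330) is between the stop and the jaw, with no contact force. Next: lower the last 8 mm.

```bash
python3 -m pendant '[[0.05,0,0.4,0,0,0,255],[0.05,0,0.65,0,0,0,255],[0.05,0,0.8,0,0,0,255],[0.05,0,0.8,0,0,0,255]]'; python3 -c "
from h import *;st()"
```

```text
time_s: 9.15
tcp_pos: [0.6259, -0.0173, 0.1605]
ee_rot: [1.0, 0.019, -0.0, -0.0]
force: [0.5, -0.7, -7.0]
gripper_width: 0.0295
t 9.15 grasp [ 0.6258 -0.0173  0.0821] a 0.0378 zax [-0.  0. -1.] F [ 0.48 -0.66 -7.02] M [ 0.043 -0.026  0.013] w 0.0295 q1,q6 [-0.208  1.325]
```

```bash
python3 -m pendant '[[0,0,0.1,0,0,0,255],[0,0,0.15,0,0,0,255],[0,0,0.15,0,0,0,255]]'; python3 -c "
from h import *;st()"
```

```text
time_s: 9.52
tcp_pos: [0.6261, -0.0174, 0.1596]
ee_rot: [1.0, 0.019, 0.0, 0.0]
force: [-0.4, 0.0, -3.2]
gripper_width: 0.0296
t 9.525 grasp [ 0.6262 -0.0174  0.0812] a 0.0378 zax [ 0. -0. -1.] F [-0.41  0.02 -3.16] M [0.082 0.228 0.091] w 0.0296 q1,q6 [-0.209  1.324]
```

Touching down, so release and lift.

```bash
python3 -m pendant '[[0,0,0.05,0,0,0,255],[0,0,0.05,0,0,0,100],[0,0,0.05,0,0,0,0],[0,0,0.05,0,0,0,0],[0,0,0.05,0,0,0,0],[0,0,0.05,0,0,0,0],[0,0,-3,0,0,0,0],[0,0,-8,0,0,0,0],[0,0,-9,0,0,0,0]]'; python3 - <<'E'
from h import *;from cell import eyes
st();go(.4923,.0835,.12,-.9); 
p=eyes.grab_frame("side"); im=p["image"][:,:,::-1]
u=proj(p,[.6,-.0165,.05])[0].astype(int); c=im[max(u[1]-60,0):u[1]+50,max(u[0]-70,0):u[0]+70]
cv2.imwrite("pics/side4.png",cv2.resize(c,None,fx=5,fy=5,interpolation=cv2.INTER_CUBIC))
E
```

```text
time_s: 10.65
tcp_pos: [0.6277, -0.0177, 0.2534]
ee_rot: [1.0, 0.019, 0.004, 0.001]
force: [0.3, -0.4, 0.4]
gripper_width: 0.0941
t 10.65 grasp [ 0.6282 -0.0178  0.175 ] a 0.0378 zax [ 0.007 -0.002 -1.   ] F [ 0.33 -0.4   0.43] M [-0.007 -0.04  -0.022] w 0.0941 q1,q6 [-0.208  1.325]
t 10.65 shift cm [-13.18 -10.63   5.39] turn [-0.002 -0.007  0.938]
```

View pics/side4.png

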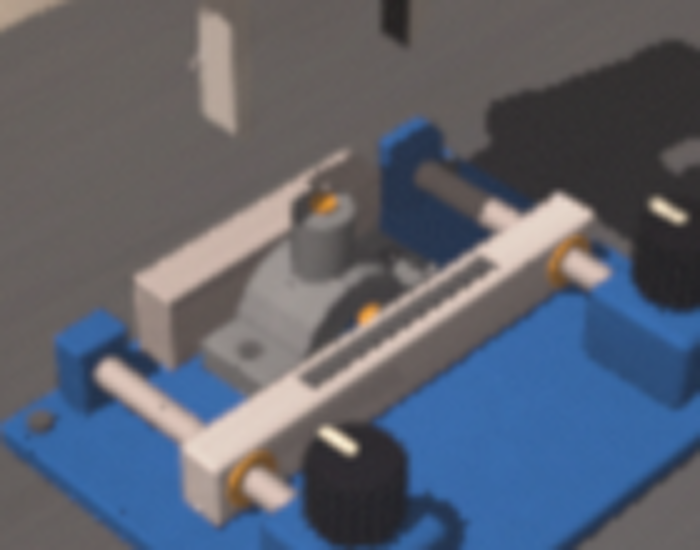

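The cap stands in the gap near the stop, upright and let go. Next I move above the left knob, raised first to clear the boss.

```bash
python3 -c "
from h import *;go(.4927,.0835,.13,.8)"; python3 -m pendant '[[-3,-2,0,0,0,-0.15,0],[-7,-5,1,0,0,-0.3,0],[-11,-8,3,0,0,-0.45,0],[-13.2,-10.6,4.4,0,0,-0.6,0],[-13.2,-10.6,4.4,0,0,-0.76,0],[-13.2,-10.6,4.4,0,0,-0.76,0],[-13.2,-10.6,4.4,0,0,-0.76,0]]'; python3 - <<'E'
from h import *;from cell import eyes
st();go(.4927,.0835,.081,.8)
p=eyes.grab_frame("side"); im=p["image"][:,:,::-1]
u=proj(p,[.4927,.0835,.08])[0].astype(int); c=im[max(u[1]-60,0):u[1]+50,max(u[0]-70,0):u[0]+70]
cv2.imwrite("pics/side5.png",cv2.resize(c,None,fx=5,fy=5,interpolation=cv2.INTER_CUBIC))
E
```

```text
t 10.7 shift cm [-13.09 -10.62   4.34] turn [ 0.004 -0.005 -0.762]
time_s: 11.58
tcp_pos: [0.49, 0.0834, 0.2046]
ee_rot: [0.922, 0.387, -0.0, -0.0]
force: [0.3, 0.6, 0.5]
gripper_width: 0.0944
t 11.575 grasp [0.4899 0.0834 0.1262] a 0.7952 zax [-0.001  0.    -1.   ] F [0.32 0.56 0.5 ] M [-0.031  0.016  0.04 ] w 0.0944 q1,q6 [-0.06   0.716]
t 11.575 shift cm [0.2  0.19 4.52] turn [-0.001  0.001 -0.005]
```

View pics/side5.png

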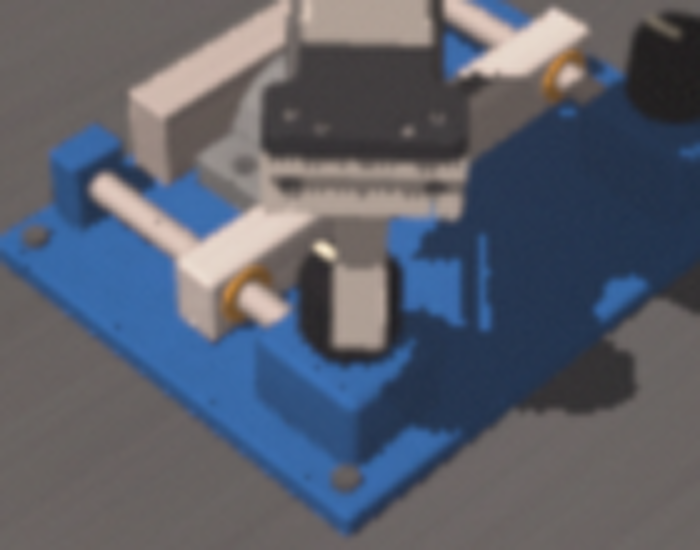

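The near finger (355,305) lines up with the left knob (350,300). I'll go down and grip.

```bash
python3 -m pendant '[[0.2,0.2,2,0,0,0,0],[0.2,0.2,4,0,0,0,0],[0.2,0.2,4.5,0,0,0,0],[0.2,0.2,4.5,0,0,0,150],[0.2,0.2,4.5,0,0,0,255],[0.2,0.2,4.5,0,0,0,255],[0.2,0.2,4.5,0,0,0,255],[0.2,0.2,4.5,0,0,0,255],[0.2,0.2,4.5,0,0,0,255],[0.2,0.2,4.5,0,0,0,255]]' 45; python3 -c "
from h import *;st()"
```

```text
time_s: 12.88
tcp_pos: [0.4935, 0.0831, 0.1603]
ee_rot: [0.921, 0.388, 0.001, 0.001]
force: [3.0, -4.7, -2.6]
gripper_width: 0.0395
t 12.875 grasp [0.4937 0.083  0.0819] a 0.7978 zax [ 0.002 -0.001 -1.   ] F [ 2.95 -4.68 -2.58] M [-0.577 -0.482  0.048] w 0.0395 q1,q6 [-0.06   0.714]
```

```bash
for k in 1; do python3 -m pendant '[[0,0,0,0,0,0.1,255],[0,0,0,0,0,0.2,255],[0,0,0,0,0,0.3,255]]' 50 >/dev/null; done; python3 -c "
from h import *;st()"; python3 -m pendant '[[0,0,0,0,0,0.1,255],[0,0,0,0,0,0.2,255]]'>/dev/null;python3 -c "
from h import *;st()";  python3 -m pendant '[[0,0,0,0,0,0.1,255],[0,0,0,0,0,0.2,255]]'>/dev/null;python3 -c "
from h import *;st()"
```

```text
t 13.25 grasp [0.4934 0.0832 0.0819] a 0.495 zax [ 0.001 -0.001 -1.   ] F [ 2.5  -1.96 -2.15] M [-0.262 -0.388  0.14 ] w 0.0393 q1,q6 [-0.059  1.017]
t 13.5 grasp [0.4934 0.0834 0.0819] a 0.295 zax [ 0.001 -0.    -1.   ] F [ 1.81 -1.3  -2.26] M [-0.069 -0.244  0.2  ] w 0.0394 q1,q6 [-0.059  1.217]
t 13.75 grasp [0.4933 0.0836 0.0819] a 0.0949 zax [ 0.001  0.    -1.   ] F [ 1.8  -0.02 -0.81] M [ 0.059 -0.286  0.205] w 0.0396 q1,q6 [-0.059  1.417]
```

```bash
python3 -m pendant '[[0,0,0,0,0,0.1,255],[0,0,0,0,0,0.2,255]]'>/dev/null;python3 -c "
from h import *;st()";  python3 -m pendant '[[0,0,0,0,0,0.1,255],[0,0,0,0,0,0.2,255]]'>/dev/null;python3 -c "
from h import *;st()"; python3 -m pendant '[[0,0,0,0,0,0,0],[0,0,0,0,0,0,0],[0,0,0,0,0,0,0],[0,0,0,0,0,0,0],[0,0,-2,0,0,0,0],[0,0,-4.5,0,0,0,0]]'; python3 -c "
from h import *;st();go(.5016,-.1265,.127,.6);go(.5016,-.1265,.081,.6)"
```

```text
t 14.0 grasp [0.4933 0.0839 0.0819] a -0.1051 zax [ 0.001  0.001 -1.   ] F [ 2.31  1.01 -1.46] M [ 0.268 -0.357  0.193] w 0.0394 q1,q6 [-0.059  1.617]
t 14.25 grasp [0.4933 0.0841 0.0819] a -0.3052 zax [ 0.001  0.001 -1.   ] F [ 2.34  1.77 -2.3 ] M [ 0.464 -0.455  0.219] w 0.0392 q1,q6 [-0.059  1.817]
time_s: 15.0
tcp_pos: [0.4924, 0.0836, 0.2051]
ee_rot: [0.989, -0.15, -0.001, 0.0]
force: [-0.0, 1.1, -0.3]
gripper_width: 0.0931
t 15.0 grasp [0.4922 0.0836 0.1267] a -0.302 zax [-0.002  0.    -1.   ] F [-0.02  1.07 -0.32] M [ 0.014  0.013 -0.01 ] w 0.0931 q1,q6 [-0.059  1.814]
t 15.0 shift cm [ 7.13 19.79 -0.04] turn [-0.     0.002 -0.902]
t 15.0 shift cm [ 7.14 19.79  4.56] turn [-0.     0.002 -0.902]
```

```bash
python3 -m pendant '[[1.8,5,0,0,0,-0.18,0],[3.9,11,0,0,0,-0.36,0],[5.7,16,0,0,0,-0.54,0],[7.1,19.7,0,0,0,-0.72,0],[7.1,19.7,0,0,0,-0.9,0],[7.1,19.7,0,0,0,-0.9,0],[7.1,19.7,0,0,0,-0.9,0]]'; python3 - <<'E'
from h import *;from cell import eyes
st();go(.5014,-.126,.0815,.6)
p=eyes.grab_frame("side"); im=p["image"][:,:,::-1]
u=proj(p,[.54,-.05,.08])[0].astype(int); c=im[max(u[1]-60,0):u[1]+60,max(u[0]-80,0):u[0]+80]
cv2.imwrite("pics/side6.png",cv2.resize(c,None,fx=5,fy=5,interpolation=cv2.INTER_CUBIC))
E
```

```text
time_s: 15.88
tcp_pos: [0.5019, -0.1251, 0.205]
ee_rot: [0.956, 0.294, -0.0, -0.0]
force: [0.6, 0.1, -0.3]
gripper_width: 0.094
t 15.875 grasp [ 0.5019 -0.1251  0.1266] a 0.5963 zax [-0.  0. -1.] F [ 0.62  0.07 -0.33] M [-0.037  0.049  0.06 ] w 0.094 q1,q6 [-0.464  0.511]
t 15.875 shift cm [-0.09  0.05  4.51] turn [-0.     0.    -0.004]
```

View pics/side6.png

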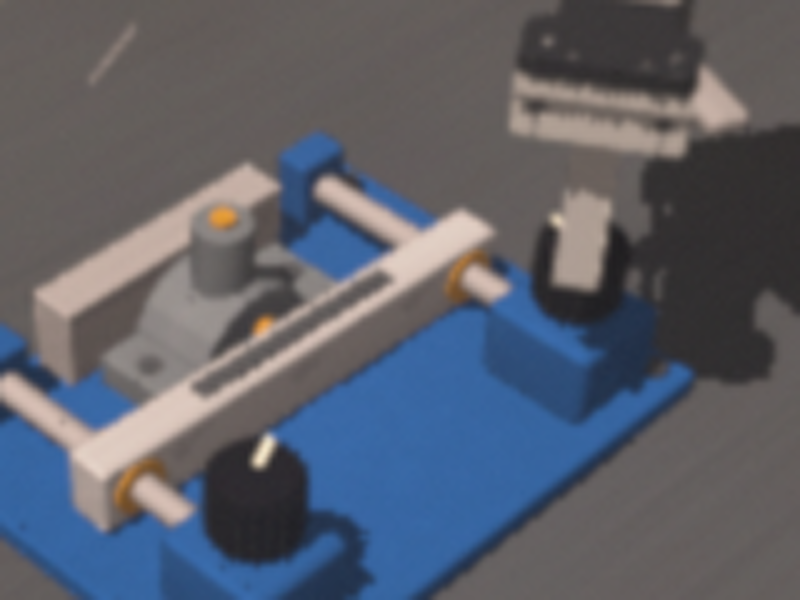

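The pointer of the left knob at (265,450) has turned clockwise, and the fingers are above the right knob at (580,250). Grip the right knob.

```bash
python3 -m pendant '[[-0.1,0.05,2,0,0,0,0],[-0.1,0.05,4,0,0,0,0],[-0.1,0.05,4.5,0,0,0,0],[-0.1,0.05,4.5,0,0,0,150],[-0.1,0.05,4.5,0,0,0,255],[-0.1,0.05,4.5,0,0,0,255],[-0.1,0.05,4.5,0,0,0,255],[-0.1,0.05,4.5,0,0,0,255],[-0.1,0.05,4.5,0,0,0,255],[-0.1,0.05,4.5,0,0,0,255]]' 50; python3 -c "
from h import *;st()"
python3 -m pendant '[[0,0,0,0,0,0.1,255],[0,0,0,0,0,0.2,255],[0,0,0,0,0,0.3,255],[0,0,0,0,0,0.4,255]]'>/dev/null;python3 -c "
from h import *;st()"
python3 -m pendant '[[0,0,0,0,0,0.1,255],[0,0,0,0,0,0.2,255]]'>/dev/null;python3 -c "
from h import *;st()"
python3 -m pendant '[[0,0,0,0,0,0.1,255],[0,0,0,0,0,0.2,255]]'>/dev/null;python3 -c "
from h import *;st()"
python3 -m pendant '[[0,0,0,0,0,0.1,255],[0,0,0,0,0,0.2,255]]'>/dev/null;python3 -c "
from h import *;st()"
```

```text
time_s: 17.18
tcp_pos: [0.5015, -0.1266, 0.1602]
ee_rot: [0.956, 0.294, 0.0, 0.0]
force: [-0.1, -0.5, -0.3]
gripper_width: 0.0397
t 17.175 grasp [ 0.5016 -0.1267  0.0818] a 0.5978 zax [ 0. -0. -1.] F [-0.07 -0.53 -0.34] M [-0.046 -0.105 -0.001] w 0.0397 q1,q6 [-0.467  0.506]
t 17.675 grasp [ 0.5014 -0.1263  0.0818] a 0.1952 zax [-0.  0. -1.] F [ 0.21 -0.09  1.48] M [0.212 0.031 0.144] w 0.039 q1,q6 [-0.466  0.909]
t 17.925 grasp [ 0.5014 -0.1261  0.0818] a -0.0049 zax [-0.     0.001 -1.   ] F [-0.4   1.2   0.94] M [0.329 0.072 0.214] w 0.0394 q1,q6 [-0.466  1.109]
t 18.175 grasp [ 0.5014 -0.126   0.0818] a -0.2049 zax [-0.     0.001 -1.   ] F [0.03 3.61 1.57] M [0.456 0.054 0.116] w 0.0393 q1,q6 [-0.466  1.309]
t 18.425 grasp [ 0.5014 -0.1258  0.0818] a -0.405 zax [-0.     0.002 -1.   ] F [0.69 4.09 2.07] M [ 0.622 -0.049  0.209] w 0.0397 q1,q6 [-0.466  1.509]
```

```bash
for i in 1; do python3 -m pendant '[[0,0,0,0,0,0.1,255],[0,0,0,0,0,0.2,255]]'>/dev/null;python3 -c "
from h import *;st()"
python3 -m pendant '[[0,0,0,0,0,0.08,255],[0,0,0,0,0,0.16,255]]'>/dev/null;python3 -c "
from h import *;st()"
python3 -m pendant '[[0,0,0,0,0,0.08,255],[0,0,0,0,0,0.16,255]]'>/dev/null;python3 -c "
from h import *;st()"
python3 -m pendant '[[0,0,0,0,0,0.08,255]]'>/dev/null;python3 -c "
from h import *;st()"
done
python3 - <<'E'
from h import *;from cell import eyes
p=eyes.grab_frame("side"); im=p["image"][:,:,::-1]
u=proj(p,[.56,-.05,.08])[0].astype(int); c=im[max(u[1]-60,0):u[1]+60,max(u[0]-80,0):u[0]+80]
cv2.imwrite("pics/side7.png",cv2.resize(c,None,fx=5,fy=5,interpolation=cv2.INTER_CUBIC))
E
```

```text
t 18.675 grasp [ 0.5015 -0.1256  0.0818] a -0.605 zax [-0.     0.002 -1.   ] F [1.18 3.9  1.98] M [ 0.706 -0.073  0.184] w 0.0392 q1,q6 [-0.466  1.709]
t 18.925 grasp [ 0.5016 -0.1255  0.0818] a -0.7643 zax [ 0.     0.002 -1.   ] F [0.98 4.07 1.76] M [ 0.811 -0.229  0.19 ] w 0.0396 q1,q6 [-0.466  1.868]
t 19.175 grasp [ 0.5017 -0.1254  0.0818] a -0.9245 zax [ 0.001  0.002 -1.   ] F [2.33 4.86 2.2 ] M [ 0.902 -0.287  0.239] w 0.0396 q1,q6 [-0.466  2.028]
t 19.3 grasp [ 0.5018 -0.1253  0.0818] a -1.0045 zax [ 0.001  0.002 -1.   ] F [2.39 4.81 1.46] M [ 1.002 -0.369  0.223] w 0.0396 q1,q6 [-0.465  2.108]
```

View pics/side7.png

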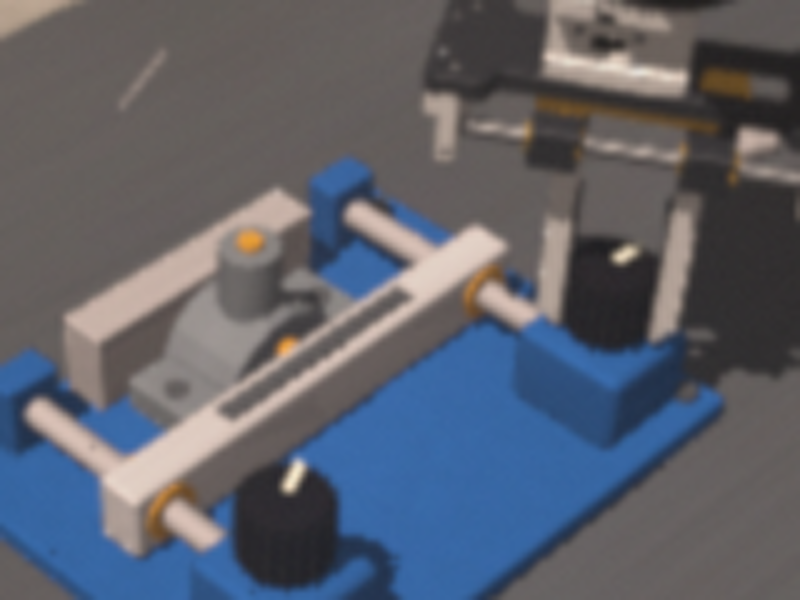

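```bash
python3 -m pendant '[[0,0,0,0,0,0.08,255],[0,0,0,0,0,0.16,255]]'>/dev/null;python3 -c "
from h import *;st()"
python3 -m pendant '[[0,0,0,0,0,0.08,255],[0,0,0,0,0,0.14,255]]'>/dev/null;python3 -c "
from h import *;st()"
python3 -m pendant '[[0,0,0,0,0,0,0],[0,0,0,0,0,0,0],[0,0,0,0,0,0,0],[0,0,0,0,0,0,0],[0,0,-2,0,0,0,0],[0,0,-4.5,0,0,0,0]]'; python3 -c "
from h import *;st();go(.4933,.0842,.127,.7)"
```

```text
t 19.6 grasp [ 0.5019 -0.1253  0.0818] a -1.1647 zax [ 0.001  0.002 -1.   ] F [2.49 5.36 1.15] M [ 1.031 -0.471  0.21 ] w 0.0397 q1,q6 [-0.465  2.268]
t 19.85 grasp [ 0.502  -0.1252  0.0818] a -1.3041 zax [ 0.001  0.003 -1.   ] F [3.42 4.32 0.1 ] M [ 1.061 -0.525  0.213] w 0.0394 q1,q6 [-0.465  2.408]
time_s: 20.6
tcp_pos: [0.501, -0.1264, 0.205]
ee_rot: [0.795, -0.606, -0.001, 0.0]
force: [-1.1, -0.4, -0.2]
gripper_width: 0.0934
t 20.6 grasp [ 0.5009 -0.1264  0.1266] a -1.3022 zax [-0.002  0.001 -1.   ] F [-1.1  -0.4  -0.25] M [ 0.107 -0.025 -0.035] w 0.0934 q1,q6 [-0.467  2.406]
t 20.6 shift cm [-2.051e+01 -4.850e+00 -2.000e-02] turn [-0.000e+00  2.000e-03 -2.002e+00]
```

```bash
python3 -m pendant '[[-2,-0.5,0,0,0,-0.18,0],[-5,-1.2,0,0,0,-0.36,0],[-8,-1.9,0,0,0,-0.54,0],[-11,-2.6,0,0,0,-0.72,0],[-14,-3.3,0,0,0,-0.9,0],[-17,-4,0,0,0,-1.08,0],[-19,-4.5,0,0,0,-1.26,0],[-20.5,-4.85,0,0,0,-1.44,0],[-20.5,-4.85,0,0,0,-1.62,0],[-20.5,-4.85,0,0,0,-1.8,0],[-20.5,-4.85,0,0,0,-2.0,0],[-20.5,-4.85,0,0,0,-2.0,0]]'; python3 -c "
from h import *
st();go(.4934,.0838,.0815,.7)"
```

```text
time_s: 22.1
tcp_pos: [0.4938, 0.0839, 0.2051]
ee_rot: [0.94, 0.341, -0.0, 0.0]
force: [0.4, -0.3, 0.2]
gripper_width: 0.0941
t 22.1 grasp [0.4938 0.0839 0.1267] a 0.6963 zax [-0. -0. -1.] F [ 0.35 -0.28  0.19] M [-0.029 -0.047 -0.062] w 0.0941 q1,q6 [-0.058  0.816]
t 22.1 shift cm [-0.04 -0.02  4.52] turn [-0.     0.    -0.004]
```

```bash
python3 -m pendant '[[0,0,2,0,0,0,0],[0,0,4,0,0,0,0],[0,0,4.5,0,0,0,0],[0,0,4.5,0,0,0,150],[0,0,4.5,0,0,0,255],[0,0,4.5,0,0,0,255],[0,0,4.5,0,0,0,255],[0,0,4.5,0,0,0,255],[0,0,4.5,0,0,0,255],[0,0,4.5,0,0,0,255]]' 50; python3 -c "
from h import *;st()"
python3 -m pendant '[[0,0,0,0,0,0.1,255],[0,0,0,0,0,0.2,255],[0,0,0,0,0,0.3,255]]'>/dev/null;python3 -c "
from h import *;st()"
python3 -m pendant '[[0,0,0,0,0,0.08,255]]'>/dev/null;python3 -c "
from h import *;st()"
python3 -m pendant '[[0,0,0,0,0,0.08,255]]'>/dev/null;python3 -c "
from h import *;st()"
python3 -m pendant '[[0,0,0,0,0,0.08,255]]'>/dev/null;python3 -c "
from h import *;st()"
python3 -m pendant '[[0,0,0,0,0,0.08,255]]'>/dev/null;python3 -c "
from h import *;st()"
```

```text
time_s: 23.35
tcp_pos: [0.4942, 0.0836, 0.1602]
ee_rot: [0.94, 0.342, 0.0, 0.001]
force: [1.1, -3.3, -0.8]
gripper_width: 0.0393
t 23.35 grasp [0.4942 0.0836 0.0818] a 0.6978 zax [ 0.001 -0.001 -1.   ] F [ 1.12 -3.28 -0.84] M [-0.453 -0.314 -0.029] w 0.0393 q1,q6 [-0.059  0.815]
t 23.725 grasp [0.4942 0.0837 0.0818] a 0.3952 zax [ 0.001 -0.001 -1.   ] F [ 1.55 -2.72 -0.23] M [-0.361 -0.268  0.188] w 0.0393 q1,q6 [-0.059  1.117]
t 23.85 grasp [0.4942 0.0837 0.0819] a 0.3157 zax [ 0.001 -0.001 -1.   ] F [ 1.25 -2.62 -0.94] M [-0.215 -0.246  0.247] w 0.0394 q1,q6 [-0.059  1.197]
t 23.975 grasp [0.4941 0.0837 0.0818] a 0.2358 zax [ 0.001 -0.001 -1.   ] F [ 1.04 -2.82 -1.22] M [-0.303 -0.249  0.227] w 0.0395 q1,q6 [-0.059  1.277]
t 24.1 grasp [0.4942 0.0837 0.0819] a 0.1558 zax [ 0.001 -0.001 -1.   ] F [ 0.88 -2.29 -0.85] M [-0.256 -0.261  0.191] w 0.0393 q1,q6 [-0.058  1.357]
t 24.225 grasp [0.4941 0.0838 0.0819] a 0.0758 zax [ 0.001 -0.    -1.   ] F [ 2.04 -1.81 -0.58] M [-0.245 -0.173  0.1  ] w 0.0393 q1,q6 [-0.058  1.437]
```

```bash
for i in 1 ; do
python3 -m pendant '[[0,0,0,0,0,0.08,255]]'>/dev/null;python3 -c "
from h import *;st()"
python3 -m pendant '[[0,0,0,0,0,0.08,255]]'>/dev/null;python3 -c "
from h import *;st()"
python3 -m pendant '[[0,0,0,0,0,0.08,255]]'>/dev/null;python3 -c "
from h import *;st()"
python3 -m pendant '[[0,0,0,0,0,0.08,255]]'>/dev/null;python3 -c "
from h import *;st()"
python3 -m pendant '[[0,0,0,0,0,0.08,255]]'>/dev/null;python3 -c "
from h import *;st()"
python3 -m pendant '[[0,0,0,0,0,0.08,255]]'>/dev/null;python3 -c "
from h import *;st()"
python3 -m pendant '[[0,0,0,0,0,0.08,255]]'>/dev/null;python3 -c "
from h import *;st()"
done
python3 - <<'E'
from h import *;from cell import eyes
p=eyes.grab_frame("side"); im=p["image"][:,:,::-1]
u=proj(p,[.56,-.03,.08])[0].astype(int); c=im[max(u[1]-60,0):u[1]+60,max(u[0]-80,0):u[0]+80]
cv2.imwrite("pics/side8.png",cv2.resize(c,None,fx=5,fy=5,interpolation=cv2.INTER_CUBIC))
E
```

```text
t 24.35 grasp [0.4942 0.0838 0.0819] a -0.0042 zax [ 0.001 -0.    -1.   ] F [ 0.88 -1.8  -1.31] M [-0.211 -0.298  0.151] w 0.039 q1,q6 [-0.058  1.517]
t 24.475 grasp [0.4941 0.0838 0.0818] a -0.0842 zax [ 0.001 -0.    -1.   ] F [ 0.53 -1.95 -1.65] M [-0.135 -0.283  0.208] w 0.0395 q1,q6 [-0.058  1.597]
t 24.6 grasp [0.4941 0.0839 0.0818] a -0.1642 zax [ 0.001 -0.    -1.   ] F [ 0.95 -2.23 -0.79] M [-0.172 -0.262  0.223] w 0.0392 q1,q6 [-0.058  1.677]
t 24.725 grasp [0.4941 0.0839 0.0819] a -0.2442 zax [ 0.001 -0.    -1.   ] F [ 1.3  -2.56 -0.63] M [-0.097 -0.309  0.214] w 0.0394 q1,q6 [-0.058  1.757]
t 24.85 grasp [0.4941 0.0839 0.0818] a -0.3242 zax [ 0.001 -0.    -1.   ] F [ 1.77 -1.54 -0.72] M [-0.126 -0.257  0.206] w 0.0393 q1,q6 [-0.058  1.837]
t 24.975 grasp [0.4942 0.084  0.0818] a -0.4042 zax [ 0.001 -0.    -1.   ] F [ 2.08 -0.91 -1.16] M [-0.039 -0.353  0.235] w 0.0392 q1,q6 [-0.058  1.917]
t 25.1 grasp [0.4942 0.084  0.0818] a -0.4842 zax [ 0.001 -0.    -1.   ] F [ 1.89 -0.3  -1.43] M [-0.045 -0.333  0.177] w 0.0395 q1,q6 [-0.058  1.997]
```

View pics/side8.png

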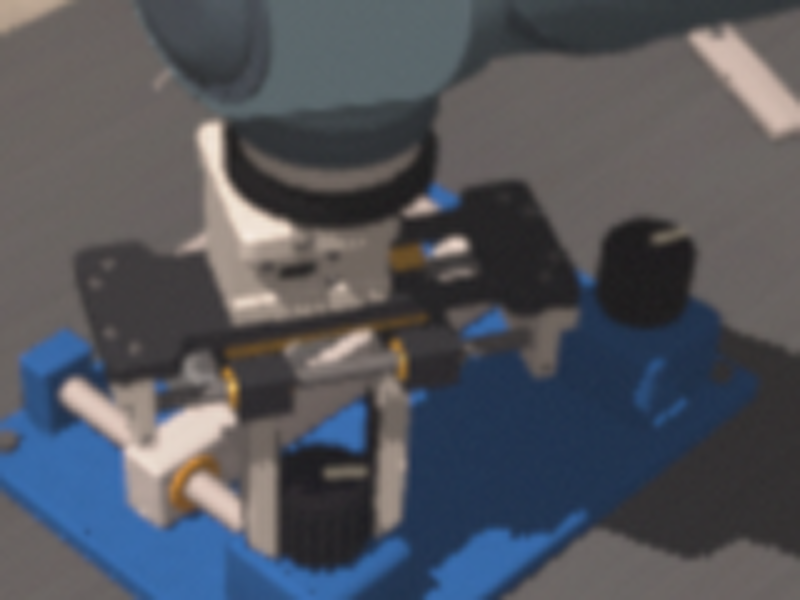

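Left is at 2.285 rad and right at 1.902, and the torque is still about 0.20, so there is no pinch yet. Now the right knob.

```bash
python3 -m pendant '[[0,0,0,0,0,0,0],[0,0,0,0,0,0,0],[0,0,0,0,0,0,0],[0,0,0,0,0,0,0],[0,0,-2,0,0,0,0],[0,0,-4.5,0,0,0,0]]'; python3 -c "
from h import *;st();go(.5013,-.126,.127,.5)"
```

```text
time_s: 25.9
tcp_pos: [0.4933, 0.084, 0.205]
ee_rot: [0.971, -0.239, -0.001, 0.0]
force: [1.3, 0.3, 0.3]
gripper_width: 0.0932
t 25.9 grasp [0.4932 0.084  0.1266] a -0.4821 zax [-0.002  0.    -1.   ] F [1.33 0.33 0.33] M [ 0.034 -0.022  0.002] w 0.0932 q1,q6 [-0.058  1.995]
t 25.9 shift cm [10.44 18.24 -0.04] turn [-0.     0.002 -0.982]
```

```bash
python3 -m pendant '[[2.6,4.5,0,0,0,-0.18,0],[5.2,9,0,0,0,-0.36,0],[7.8,13.5,0,0,0,-0.54,0],[10.3,18.1,0,0,0,-0.72,0],[10.3,18.1,0,0,0,-0.9,0],[10.3,18.1,0,0,0,-0.98,0],[10.3,18.1,0,0,0,-0.98,0]]'; python3 -c "
from h import *
st();go(.5014,-.126,.0815,.5)"
```

```text
time_s: 26.78
tcp_pos: [0.5011, -0.1243, 0.2051]
ee_rot: [0.969, 0.246, -0.0, -0.0]
force: [-0.0, 0.4, 0.6]
gripper_width: 0.094
t 26.775 grasp [ 0.501  -0.1243  0.1267] a 0.4964 zax [-0.  0. -1.] F [-0.02  0.43  0.64] M [ 0.069  0.011 -0.003] w 0.094 q1,q6 [-0.463  0.611]
t 26.775 shift cm [-0.05  0.17  4.52] turn [-0.     0.    -0.004]
```

```bash
python3 -m pendant '[[0,0.15,2,0,0,0,0],[0,0.15,4,0,0,0,0],[0,0.15,4.5,0,0,0,0],[0,0.15,4.5,0,0,0,150],[0,0.15,4.5,0,0,0,255],[0,0.15,4.5,0,0,0,255],[0,0.15,4.5,0,0,0,255],[0,0.15,4.5,0,0,0,255],[0,0.15,4.5,0,0,0,255],[0,0.15,4.5,0,0,0,255]]' 50; python3 -c "
from h import *;st()"
python3 -m pendant '[[0,0,0,0,0,0.1,255],[0,0,0,0,0,0.2,255]]'>/dev/null;python3 -c "
from h import *;st()"
python3 -m pendant '[[0,0,0,0,0,0.08,255]]'>/dev/null;python3 -c "
from h import *;st()"
python3 -m pendant '[[0,0,0,0,0,0.08,255]]'>/dev/null;python3 -c "
from h import *;st()"
python3 -m pendant '[[0,0,0,0,0,0.08,255]]'>/dev/null;python3 -c "
from h import *;st()"
python3 -m pendant '[[0,0,0,0,0,0.08,255]]'>/dev/null;python3 -c "
from h import *;st()"
```

```text
time_s: 28.02
tcp_pos: [0.5022, -0.126, 0.1603]
ee_rot: [0.969, 0.246, 0.0, 0.001]
force: [2.6, -4.2, -1.7]
gripper_width: 0.0391
t 28.025 grasp [ 0.5023 -0.1261  0.0819] a 0.4977 zax [ 0.001 -0.001 -1.   ] F [ 2.64 -4.24 -1.71] M [-0.531 -0.268 -0.005] w 0.0391 q1,q6 [-0.465  0.609]
t 28.275 grasp [ 0.5022 -0.1261  0.0819] a 0.2952 zax [ 0.001 -0.001 -1.   ] F [ 2.06 -4.34 -1.88] M [-0.537 -0.297  0.231] w 0.0391 q1,q6 [-0.465  0.811]
t 28.4 grasp [ 0.5022 -0.126   0.0819] a 0.2157 zax [ 0.001 -0.001 -1.   ] F [ 2.77 -3.23 -2.42] M [-0.553 -0.308  0.219] w 0.0394 q1,q6 [-0.465  0.891]
t 28.525 grasp [ 0.5022 -0.1261  0.0819] a 0.1359 zax [ 0.001 -0.001 -1.   ] F [ 0.67 -3.85 -1.52] M [-0.481 -0.256  0.231] w 0.0394 q1,q6 [-0.465  0.971]
t 28.65 grasp [ 0.5022 -0.126   0.0819] a 0.0559 zax [ 0.001 -0.001 -1.   ] F [ 1.19 -3.74 -1.23] M [-0.511 -0.238  0.253] w 0.0397 q1,q6 [-0.465  1.051]
t 28.775 grasp [ 0.5022 -0.126   0.0819] a -0.0241 zax [ 0.001 -0.001 -1.   ] F [ 2.69 -3.07 -1.64] M [-0.504 -0.275  0.235] w 0.0392 q1,q6 [-0.465  1.131]
```

```bash

python3 -m pendant '[[0,0,0,0,0,0.08,255]]'>/dev/null;python3 -c "
from h import *;st()"
python3 -m pendant '[[0,0,0,0,0,0.08,255]]'>/dev/null;python3 -c "
from h import *;st()"
python3 -m pendant '[[0,0,0,0,0,0.08,255]]'>/dev/null;python3 -c "
from h import *;st()"
python3 -m pendant '[[0,0,0,0,0,0.08,255]]'>/dev/null;python3 -c "
from h import *;st()"
python3 -m pendant '[[0,0,0,0,0,0.05,255]]'>/dev/null;python3 -c "
from h import *;st()"
```

```text
t 28.9 grasp [ 0.5022 -0.126   0.0819] a -0.1041 zax [ 0.001 -0.001 -1.   ] F [ 2.15 -4.06 -2.9 ] M [-0.448 -0.278  0.217] w 0.0394 q1,q6 [-0.465  1.211]
t 29.025 grasp [ 0.5022 -0.126   0.0819] a -0.1841 zax [ 0.001 -0.001 -1.   ] F [ 2.5  -4.02 -1.94] M [-0.418 -0.253  0.255] w 0.0393 q1,q6 [-0.465  1.291]
t 29.15 grasp [ 0.5022 -0.126   0.0819] a -0.2641 zax [ 0.001 -0.001 -1.   ] F [ 1.24 -3.66 -2.03] M [-0.37  -0.307  0.279] w 0.0391 q1,q6 [-0.465  1.371]
t 29.275 grasp [ 0.5022 -0.126   0.0819] a -0.344 zax [ 0.001 -0.001 -1.   ] F [ 2.04 -3.31 -2.52] M [-0.376 -0.364  0.266] w 0.0391 q1,q6 [-0.465  1.451]
t 29.4 grasp [ 0.5022 -0.126   0.0819] a -0.3931 zax [ 0.001 -0.001 -1.   ] F [ 1.46 -3.07 -2.86] M [-0.408 -0.365  0.313] w 0.0398 q1,q6 [-0.465  1.5  ]
```

Right is at 2.793 rad. Fitting the torque readings puts first touch at about 12.5 mm of mean travel, so F is about 26 N now. That calls for about 16.9 mm, which means bringing left up to about 2.82 rad.

```bash
python3 -m pendant '[[0,0,0,0,0,0,0],[0,0,0,0,0,0,0],[0,0,0,0,0,0,0],[0,0,0,0,0,0,0],[0,0,-2,0,0,0,0],[0,0,-4.5,0,0,0,0]]'; python3 - <<'E'
from h import *;from cell import eyes
st();go(.4937,.084,.127,.5)
p=eyes.grab_frame("side"); im=p["image"][:,:,::-1]
u=proj(p,[.56,-.03,.08])[0].astype(int); c=im[max(u[1]-60,0):u[1]+60,max(u[0]-80,0):u[0]+80]
cv2.imwrite("pics/side9.png",cv2.resize(c,None,fx=5,fy=5,interpolation=cv2.INTER_CUBIC))
E
```

```text
time_s: 30.15
tcp_pos: [0.5014, -0.1252, 0.205]
ee_rot: [0.981, -0.195, -0.001, -0.0]
force: [0.2, -0.0, -0.9]
gripper_width: 0.0928
t 30.15 grasp [ 0.5013 -0.1251  0.1266] a -0.3921 zax [-0.002  0.001 -1.   ] F [ 0.16 -0.02 -0.87] M [ 0.014 -0.019  0.028] w 0.0928 q1,q6 [-0.464  1.498]
t 30.15 shift cm [-8.710e+00 -1.904e+01 -1.000e-02] turn [-0.001  0.002 -0.892]
```

View pics/side9.png

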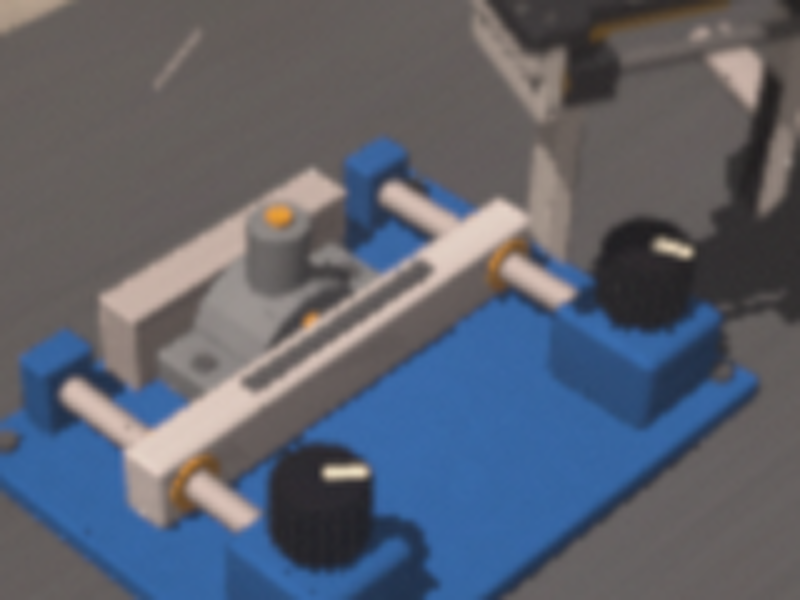

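The cap (250,300) is against the stop with the plunger touching it. The knob pointers match the turns so far, with the right one further on. Go to the left knob.

```bash
python3 -m pendant '[[-2.2,-4.8,0,0,0,-0.18,0],[-4.4,-9.6,0,0,0,-0.36,0],[-6.6,-14.4,0,0,0,-0.54,0],[-8.7,-19.1,0,0,0,-0.72,0],[-8.7,-19.1,0,0,0,-0.89,0],[-8.7,-19.1,0,0,0,-0.89,0],[-8.7,-19.1,0,0,0,-0.89,0]]'; python3 -c "
from h import *
st();go(.4937,.084,.0815,.5)"
```

```text
time_s: 31.08
tcp_pos: [0.4945, 0.0839, 0.2049]
ee_rot: [0.97, 0.245, -0.0, -0.0]
force: [0.1, -0.1, -0.5]
gripper_width: 0.094
t 31.075 grasp [0.4945 0.0839 0.1265] a 0.4947 zax [-0.  0. -1.] F [ 0.09 -0.07 -0.47] M [-0.014 -0.003 -0.026] w 0.094 q1,q6 [-0.058  1.018]
t 31.075 shift cm [-0.06 -0.05  4.5 ] turn [-0.     0.    -0.005]
```

```bash
python3 -m pendant '[[-0.05,0,2,0,0,0,0],[-0.05,0,4,0,0,0,0],[-0.05,0,4.5,0,0,0,0],[-0.05,0,4.5,0,0,0,150],[-0.05,0,4.5,0,0,0,255],[-0.05,0,4.5,0,0,0,255],[-0.05,0,4.5,0,0,0,255],[-0.05,0,4.5,0,0,0,255],[-0.05,0,4.5,0,0,0,255],[-0.05,0,4.5,0,0,0,255]]' 50; python3 -c "
from h import *;st()"
python3 -m pendant '[[0,0,0,0,0,0.05,255],[0,0,0,0,0,0.1,255]]'>/dev/null;python3 -c "
from h import *;st()"
python3 -m pendant '[[0,0,0,0,0,0.05,255]]'>/dev/null;python3 -c "
from h import *;st()"
python3 -m pendant '[[0,0,0,0,0,0.05,255]]'>/dev/null;python3 -c "
from h import *;st()"
python3 -m pendant '[[0,0,0,0,0,0.05,255]]'>/dev/null;python3 -c "
from h import *;st()"
python3 -m pendant '[[0,0,0,0,0,0.05,255]]'>/dev/null;python3 -c "
from h import *;st()"
```

```text
time_s: 32.33
tcp_pos: [0.4943, 0.0837, 0.1602]
ee_rot: [0.969, 0.246, 0.0, 0.0]
force: [1.8, -3.2, 0.1]
gripper_width: 0.0393
t 32.325 grasp [0.4943 0.0837 0.0818] a 0.498 zax [ 0.001 -0.001 -1.   ] F [ 1.82 -3.21  0.09] M [-0.478 -0.147  0.027] w 0.0393 q1,q6 [-0.058  1.015]
t 32.575 grasp [0.4943 0.0837 0.0818] a 0.3972 zax [ 0.001 -0.001 -1.   ] F [ 1.38 -2.94 -0.22] M [-0.332 -0.086  0.254] w 0.039 q1,q6 [-0.058  1.116]
t 32.7 grasp [0.4943 0.0837 0.0818] a 0.3471 zax [ 0.001 -0.001 -1.   ] F [ 1.27 -2.47 -0.17] M [-0.326 -0.163  0.269] w 0.0389 q1,q6 [-0.058  1.166]
t 32.825 grasp [0.4943 0.0837 0.0818] a 0.2972 zax [ 0.    -0.001 -1.   ] F [ 0.59 -2.3   0.34] M [-0.336 -0.146  0.281] w 0.0391 q1,q6 [-0.058  1.216]
t 32.95 grasp [0.4943 0.0837 0.0818] a 0.2472 zax [ 0.    -0.001 -1.   ] F [ 0.97 -2.71 -0.1 ] M [-0.346 -0.162  0.271] w 0.039 q1,q6 [-0.058  1.266]
t 33.075 grasp [0.4943 0.0837 0.0819] a 0.1972 zax [ 0.001 -0.001 -1.   ] F [ 1.38 -2.57 -0.96] M [-0.356 -0.149  0.201] w 0.0394 q1,q6 [-0.058  1.316]
```

```bash

python3 -m pendant '[[0,0,0,0,0,0.05,255]]'>/dev/null;python3 -c "
from h import *;st()"
python3 -m pendant '[[0,0,0,0,0,0.05,255]]'>/dev/null;python3 -c "
from h import *;st()"
python3 -m pendant '[[0,0,0,0,0,0.05,255]]'>/dev/null;python3 -c "
from h import *;st()"
python3 -m pendant '[[0,0,0,0,0,0.05,255]]'>/dev/null;python3 -c "
from h import *;st()"
```

```text
t 33.2 grasp [0.4943 0.0838 0.0818] a 0.1472 zax [ 0.    -0.001 -1.   ] F [ 0.37 -2.53  0.  ] M [-0.315 -0.109  0.283] w 0.0391 q1,q6 [-0.058  1.366]
t 33.325 grasp [0.4943 0.0838 0.0818] a 0.0972 zax [ 0.    -0.001 -1.   ] F [ 1.98 -2.87 -0.15] M [-0.289 -0.105  0.348] w 0.0396 q1,q6 [-0.058  1.416]
t 33.45 grasp [0.4943 0.0838 0.0819] a 0.0473 zax [ 0.    -0.001 -1.   ] F [ 1.14 -2.46 -0.52] M [-0.271 -0.126  0.326] w 0.0389 q1,q6 [-0.058  1.466]
t 33.575 grasp [0.4942 0.0838 0.0818] a -0.0028 zax [ 0.    -0.001 -1.   ] F [ 0.37 -1.95  0.54] M [-0.251 -0.164  0.306] w 0.0398 q1,q6 [-0.058  1.516]
```

```bash

python3 -m pendant '[[0,0,0,0,0,0.03,255]]'>/dev/null;python3 -c "
from h import *;st()"
python3 -m pendant '[[0,0,0,0,0,0.03,255]]'>/dev/null;python3 -c "
from h import *;st()"
python3 -m pendant '[[0,0,0,0,0,0.02,255]]'>/dev/null;python3 -c "
from h import *;st()"
```

```text
t 33.7 grasp [0.4943 0.0838 0.0818] a -0.0325 zax [ 0.    -0.001 -1.   ] F [ 1.3  -2.09  0.23] M [-0.344 -0.143  0.31 ] w 0.039 q1,q6 [-0.058  1.545]
t 33.825 grasp [0.4943 0.0838 0.0818] a -0.063 zax [ 0.    -0.001 -1.   ] F [ 1.52 -3.37 -0.29] M [-0.426 -0.2    0.305] w 0.0393 q1,q6 [-0.058  1.576]
t 33.95 grasp [0.4942 0.0838 0.0818] a -0.0831 zax [ 0.    -0.001 -1.   ] F [ 0.56 -2.68 -0.46] M [-0.55  -0.183  0.348] w 0.0393 q1,q6 [-0.058  1.596]
```

The readings average about 0.32 N m, so F is about 40 N. Let go, retract away from the clamp and check.

```bash
python3 -m pendant '[[0,0,0,0,0,0,0],[0,0,0,0,0,0,0],[0,0,0,0,0,0,0],[0,0,0,0,0,0,0],[0,0,-3,0,0,0,0],[0,0,-8,0,0,0,0],[0,-5,-12,0,0,0,0],[0,-11,-14,0,0,0,0],[0,-17,-14,0,0,0,0],[0,-22,-14,0,0,0,0],[0,-22,-14,0,0,0,0]]'; cat > chk.py <<'E'
from h import *;from cell import eyes
import sys
from rect import rect
st();k=sys.argv[1]
P={}
for n in("side","top"):
    p=eyes.grab_frame(n); cv2.imwrite(f"pics/{n}{k}.png",p["image"][:,:,::-1])
    cv2.imwrite(f"pics/r{n}{k}.png",rect(p,.054 if n=="top" else .096))
    for t in ("hex_set","drift_punch","gauge_case"):
        for d in eyes.look_for(t,p)[:1]: print(n,t,round(d["conf"],2),w(p,d["at"]).round(4))
E
python3 chk.py 20
```

```text
time_s: 35.33
tcp_pos: [0.5116, 0.306, 0.2999]
ee_rot: [0.999, -0.039, -0.0, -0.0]
force: [-0.1, -0.2, -0.2]
gripper_width: 0.0941
top centre 0.5687222442626954 -0.018938842773437492 size mm [232.68013  301.953125] ang 87.94330596923828 1.534900244251991
side centre 0.5822692565917968 -0.028669403076171857 size mm [264.0687561  332.02587891] ang 87.74443817138672 1.5314293464032909
t 35.325 grasp [0.5115 0.306  0.2215] a -0.0779 zax [-0.  0. -1.] F [-0.13 -0.18 -0.23] M [ 0.041  0.013 -0.027] w 0.0941 q1,q6 [0.349 1.998]
side hex_set 0.97 [ 0.4475 -0.3338  0.0292]
side drift_punch 0.56 [0.6123 0.3593 0.0168]
side gauge_case 0.62 [0.5414 0.0063 0.022 ]
top hex_set 0.89 [ 0.4491 -0.342   0.0282]
top drift_punch 0.51 [0.6725 0.3396 0.0126]
top gauge_case 0.59 [ 0.627  -0.3652  0.0132]
```

View pics/rtop20.png

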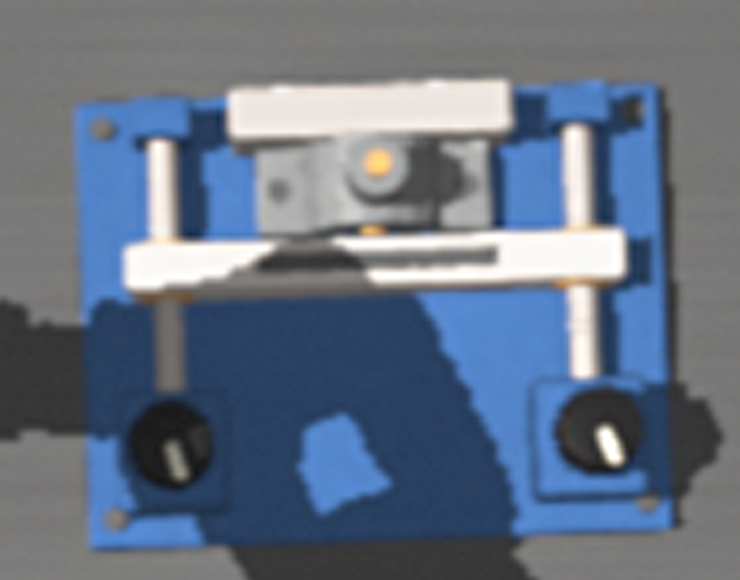

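View pics/rside20.png

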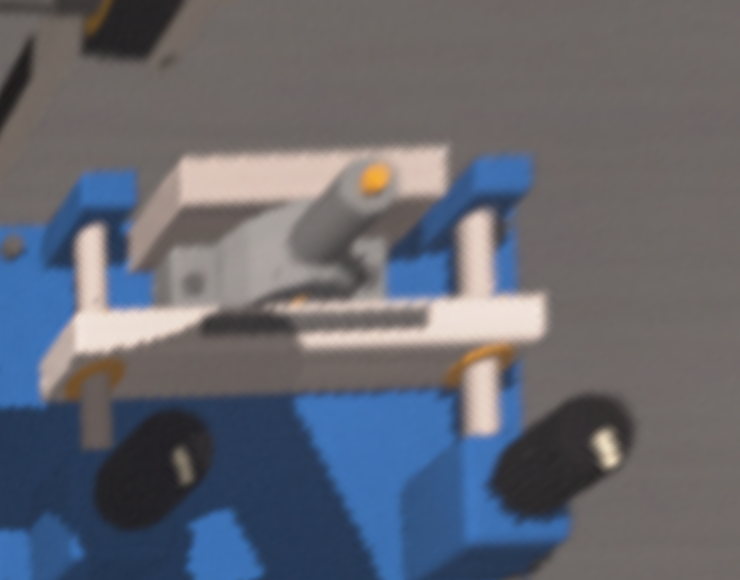

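View pics/side20.png

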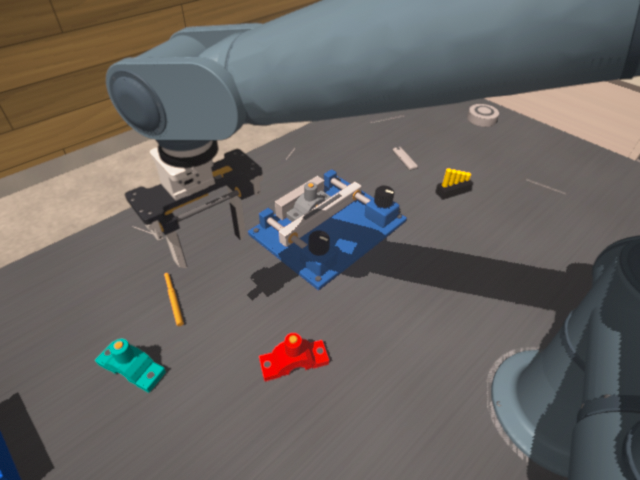

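Both pointers in the top view, left at (175,462) and right at (606,446), read about 2.8 rad clockwise. That agrees with the summed tool angles of 2.87 and 2.79, so nothing slipped. The jaw is parallel to the stop, the cap is flat against it with the plunger touching, and the bystanders are where they were. Handing in.

```bash
python3 -c "
from cell import workorder
print(workorder.close_job())"
```

```text
the job is handed in; nothing more can be done
None
```

The grey cap is standing in the clamp, pinched against the back stop at an estimated 40 N, and I handed the job in at about 36 s. No verdict was reported.

- **Placing:** I gripped the cap by its boss, set it down about 3.5 mm short of the stop and let go before any pinch.
- **Turning:** I turned the knobs left, right, left, right, left in larger steps than "small", up to 1.3 rad per grip. By the summed tool angles, neither end of the jaw got more than about 6.6 mm ahead of the other.
- **Final angles:** Left ended at about 2.87 rad and right at about 2.79 rad, so the jaw ends are about 0.4 mm apart. The knob pointers in the last top picture agree, so the grip did not slip.
- **Pinch force:** The free-turning torque was about 0.20 N m and the last readings averaged about 0.32 N m, which gives 40 N. Single torque readings scattered by about ±0.04 N m. First touch came out at 12.5 mm of jaw travel from the right knob and about 12.9 mm from the left, so the true force is probably between 37 and 44 N.
- **Last pictures:** The cap is flat against the stop with the plunger touching it, the jaw is parallel to the stop, and the gripper is open and well clear.
- **Bystanders:** The hex keys, punch and gauge case look unmoved. Two of the network's detections disagreed: it reported the gauge case on the clamp in the side view, and the punch 54 mm away in the top view. I took both as misdetections, because the other camera agreed with the start positions to within about 2 mm each time.
- **Camera disagreement:** The two cameras differed by about 3 mm throughout. I used their average, and contact with the cap and knobs fitted it.

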